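Load and wind in the polishing slide

TASK

Set up the polishing slide: lay every loose mould insert squarely in the middle of a nest of the carriage, one to a nest, then swing the keeper frame down over them until it rests in its catches. Then, with the crank on the square shaft, wind the carriage clockwise all the way in under the handpiece to its end stop; finally take the crank off again and lay it back flat on the cork mat.

Things in the scene. Friction and masses are not known exactly. Their poses are not given: they have to be found in the camera images.
- bed: the polishing slide: grey bed, 148 x 418 mm, fixed to the bench; place and turn vary. Origin: in its underside, 0.22 m from the gearbox end; y along it, x away from the robot. At the +y end: a green gearbox, 88 x 96 mm, 85 mm high, with the square shaft. At y = -0.13 a handpiece slants in a rest behind the bed, up to 0.2 m high: keep clear. The rest is under 80 mm high while the keeper is shut.
- carriage (a joint): travel of the dark steel carriage (134 x 212 mm, deck 34 mm above the bench) along the bed's -y, away from the gearbox, in m: about 0 to 0.005 at the loading end, 0.085 at the end stop, where it is under the handpiece. It is wound by the shaft, 20 mm per turn, and cannot be pushed by hand.
- nest0 (a point): middle of the deck floor of the first nest, 34 mm above the bench, moving with the carriage; axes parallel to the bed's. A nest is 61 mm long (y) between two steel ribs 9 mm high and 7 mm thick, open in front and behind (x). An insert lies in it on its underside with its 56 mm side along y and its middle within 10 mm of this point.
- nest1 (a point): the same of the middle nest, 68 mm from the first along -y.
- nest2 (a point): the same of the last nest, 68 mm further along -y again.
- keeper (a joint): angle of the keeper frame on the carriage in rad: 0 lying over the inserts in its two brass catches (shut), about 1.8 to 1.95 leaning back, open; 2.1 is its stop. A stiff hinge: it stays where it is left and takes about 2 to 4 N at the red bar to swing.
- keeper_hinge (a point): middle of the keeper's hinge axis, at the back of the carriage (62 mm behind the nest line, 66 mm above the bench), moving with the carriage; the axis runs along the bed's y. Shut, the frame reaches from here towards the bed's -x over the nests; it opens upwards.
- keeper_bar (a point): middle of the red round bar at the free end of the keeper: 12 mm thick, 56 mm long, parallel to the hinge and 114 mm from it, between two flat arms 62 mm apart. Shut, it lies at hinge height, 52 mm in front of the nest line, 33 mm (axis to edge) from the next bar of the frame, with 26 mm clear under it.
- drive (a joint): angle of the square shaft in rad, growing clockwise seen from above, about 0 to 1.5 at the start and 26.7 at the end stop (about 4 turns). Friction 0.1 N m.
- shaft (a point): on the axis of the upright square shaft, at its shoulder, 98 mm above the bench (gearbox below). The shaft is 14 x 14 mm, stands 25 mm above this point its last 5 mm a round taper, and turns with this frame: x and y are square to its flats. A wooden stand, up to 185 mm high, is 0.13 m or more away on the robot's side.
- crank: the loose steel crank, 0.3 kg, lies flat on its underside. Origin: middle of the hub's underside. The hub is a block 32 x 32 x 32 mm with a 16 mm square hole right through it along z, sides parallel to x and y. A flat arm 20 mm wide and 10 mm thick runs along +x to the handle. On the shaft the hub sits down on the shoulder with 1 mm play a side.
- crank_handle (a point): middle of the black upright handle of the crank, 66 mm from the hub along the crank's x, 42 mm above the crank's underside. The handle is a round sleeve, 25 mm thick and 63 mm high (11 to 74 mm above the crank's underside), and spins freely on its pin.
- mat: cork mat fixed to the bench, 130 (x) x 190 (y) mm and 3 mm thick; origin in the middle of its underside.
- insert0: loose steel mould insert, 40 (x) x 56 (y) x 24 mm and 0.14 kg, round recess on top; origin: middle of its underside. May be absent.
- insert1: loose steel mould insert, 40 (x) x 56 (y) x 24 mm and 0.14 kg, round recess on top; origin: middle of its underside. May be absent.
- insert2: loose steel mould insert, 40 (x) x 56 (y) x 24 mm and 0.14 kg, round recess on top; origin: middle of its underside. May be absent.
- green_bar: bystander: bar of green polishing compound; leave alone.
- tape: bystander: roll of masking tape; leave alone.
- blue_marker: bystander: marker pen; leave alone.
- dish: bystander: dish of burrs; leave alone.
- syringe: bystander: paste syringe; leave alone.
- oiler: bystander: white oil bottle; leave alone.
There are look-alikes about, which are no part of the job. Several things have the shape of the crank; the one meant has the colours described above.

How it is judged:
By the outcome, as a careful person would: the job done as asked, in the order asked, and still so for the second after the job is handed in, with the robot touching nothing.
Of insert0, insert1, insert2 only 2 to 3 are there at a start; the rules pass over those that are not, and their reading is None.
At some moment in a run one of crank may be knocked a few centimetres aside while the robot is not near it.
Once in a run the grip may slacken for a moment while it holds something.
It also fails if it takes over 210 s, if anything falls off the work surface, if the arm or the gripper's body presses on something with over 40 N, if the wrist force passes 120 N, or if a joint passes its speed limit or range.

ROBOT

A 6-joint arm with a two-finger parallel gripper is mounted at the origin on a cart in front of the work surface, level with it; the furniture and walls round the work are solid. World frame = base frame: x ahead of the robot, y to its left, z up, the work surface at z = 0. Lengths are in mm, angles in rad, forces in N, time in s.
With the tool pointing down it reaches from about 400 to 825 mm from the base axis. Payload 7 kg.
Tool frame: the origin (TCP) lies midway between the tips of the shut fingers; the grasp point (between the pads) lies 19 mm behind it (r.grip_point_offset is the distance from the TCP to the grasp point, in mm); z points along the fingers, y is the line along which they close (so a half turn about z gives the same grasp; the last joint's range is limited). The gripper opens to 85 mm and grips with 20 to 120 N. Pads are 22 mm wide; open, the fingers measure 114 mm over their backs; the gripper's body (76 mm by 85 mm) begins 54 mm behind the grasp point. The pads swing forward as they close: fully open they stand 13 mm farther back than shut.
Start: joints at [1.408, 0.359, 0.012, 0, -1.224, -0.288], TCP at [294.093, 607.54, 231.302] pointing down, gripper open.
Joint ranges: [-3.07, 3.07], [-1.43, 2.12], [-1.02, 1.25], [-3.03, 1.67], [-3.05, -0], [-3.03, 3.03]. Speed limits (rad/s): [2.39, 2.39, 3.01, 3.14, 3.14, 3.14].

INTERFACE

Orientations are given as a unit quaternion [x, y, z, w].
In Python, from rig import status, viewer, close_job, r gives the robot as it stands.
- The arm moves only by the tool play_rows, never from a script. Its argument "plan" is a list that holds one entry, the list of rows, each a list of 7 numbers: the turn, a rotation vector about the tool's x, y, z in degrees, then the shift along the tool's x, y, z in cm, then the finger opening in cm, from 0 to 8.54. A call has 1 to 8 rows; each row shifts and turns the commanded pose from where the row before left it, along the tool's axes as they then stand; what a row does not reach is not made up. A row lasts 1/12 s, in which the tool goes at most 41.7 mm and 7.16 degrees, less where a joint would pass 70% of its speed; a pose out of reach is approached as far as the arm can. A call with a gripper value outside its range is refused whole. The fingers move at their own pace and stop on an object; "newtons" is the grip in N (left out, the last holds). Time passes only in rows, so rows that do not move let the fingers close. It gives the time, the measured TCP pose, the force, the opening and the grip force at its end, in the units of the state.
- status.get_obs(): the state, without advancing time (a new reading comes with each control period).
- viewer.camera(name): name is "scene" or "top" or "wrist"; returns a dict with "color" (420x560x3 uint8, red, green, blue), "mtx" (3x3 intrinsics, pixels), "pose" (4x4, takes a point from camera to world coordinates); the wrist camera has in their place "T_tool_cam" (4x4, takes a point from camera to tool coordinates, whose origin is the TCP and whose axes are the flange's). Camera axes: x right, y down, z forward; pixel columns grow to the right and rows downward; lengths in mm; the calibration is good to about 2 mm. A picture is of the moment at which its call begins: read the wrist's pose just before it. There is no depth.
- close_job(): hands the job in; it is judged then, once.
The state is a dict: "time": time; "joints": joint angles; "dq": joint speeds; "effort": joint torques, N m; "tcp_pos": TCP position; "orientation": TCP orientation; "force": force on the tool from outside, world axes, zero at the start; "ft_torque": the same for the moment, N m; "gripper_width": opening from 0.0 (shut) to 1.0 (fully open); "gripper_force": force on a finger pad.
Only numpy, scipy, OpenCV 4.12 (cv2) and the standard library are available. Lean on these libraries where they do the work, as an engineer would, in place of code of your own. Each camera call takes 0.05 s, during which the arm holds its last target. There are 200 camera calls.

## Working session

There is one attempt and no reset: what is moved stays moved. The work goes in short steps, Python scripts to look and compute and a tool call to move; the robot and the scene stay as the last step left them, time stands still between calls to the robot, and variables do not carry over. Pictures are saved under pics/ and viewed, at most 14 in all, crops included, and the job is handed in when it is done.

Besides the shell and the picture viewer there is one more tool, called after "Request:" in YAML: its name, and indented under it one key for each argument. play_rows: Moves the arm, as the interface text tells. Its arguments: {"type":"object","properties":{"plan":{"type":"array"},"newtons":{"type":"number"}},"required":["plan"]}

```bash
ls; mkdir -p pics; python3 - <<'E'
from rig import status, viewer, r
import cv2,pickle
print(status.get_obs()); print(r.grip_point_offset)
d={}
for n in("scene","top","wrist"):
    c=viewer.camera(n); cv2.imwrite(f"pics/{n}0.png",cv2.cvtColor(c["color"],cv2.COLOR_RGB2BGR)); d[n]=c
    print(n,c["mtx"].tolist(),c.get("pose",c.get("T_tool_cam")).tolist() if n!="wrist" else c["T_tool_cam"].tolist())
pickle.dump(d,open("cams.pkl","wb"))
E
```

```text
pics
{'time': 0.0, 'joints': array([ 1.40814070e+00,  3.59385711e-01,  1.10754105e-02, -3.57250022e-04,
       -1.22411940e+00, -2.88132925e-01]), 'dq': array([ 0.00100216, -0.00083934, -0.00028532,  0.00024568, -0.00134105,
       -0.00067196]), 'effort': array([ 1.29946145e-06, -5.83320308e+01,  2.93410689e+01,  6.93692297e+00,
       -6.00228828e-03, -1.00832145e-05]), 'tcp_pos': array([293.87244583, 607.13456154, 230.37037665]), 'orientation': array([ 9.74692130e-01, -2.23549897e-01, -1.16413943e-04,  8.25607795e-04]), 'force': array([-0.79499065, -0.43066191,  0.62170453]), 'ft_torque': array([-0.02104736, -0.01066158, -0.02448168]), 'gripper_force': 0.0, 'gripper_width': 1.0055088631143538}
18.700000000000003
scene [[477.2448471694041, 0.0, 278.32361430010576], [0.0, 477.2448471694041, 209.02390238844745], [0.0, 0.0, 1.0]] [[0.9234119256125164, -0.29776718510664746, 0.2421675434699048, 211.9851747588403], [-0.38380522219408053, -0.7131160848019056, 0.5866506635241742, -785.7164325420813], [-0.001991746253186519, -0.6346653866963796, -0.7727844976941489, 1173.9286663868984], [0.0, 0.0, 0.0, 1.0]]
top [[475.3808554934599, 0.0, 272.72544987705857], [0.0, 475.3808554934599, 212.61042841908426], [0.0, 0.0, 1.0]] [[0.00783612098748112, -0.9991447910214599, 0.040599036719517104, 496.76050987204496], [-0.9999670564918642, -0.007743694152400022, 0.0024333375989708662, 27.14388341957991], [-0.0021168700635703845, -0.040616767172649504, -0.9991725562111765, 1452.408822690502], [0.0, 0.0, 0.0, 1.0]]
wrist [[361.80406946456935, 0.0, 274.46235950116323], [0.0, 361.80406946456935, 205.03596022116702], [0.0, 0.0, 1.0]] [[9.223281876437542e-05, -0.94779977213065, -0.318866090141606, 81.4258018951371], [0.9999996063087173, 0.0003688300516017121, -0.0008070605949222515, -1.053252835825913], [0.0008825392444439717, -0.31886589016933237, 0.9477994330083773, -141.2360177952713], [0.0, 0.0, 0.0, 1.0]]
```

View pics/top0.png

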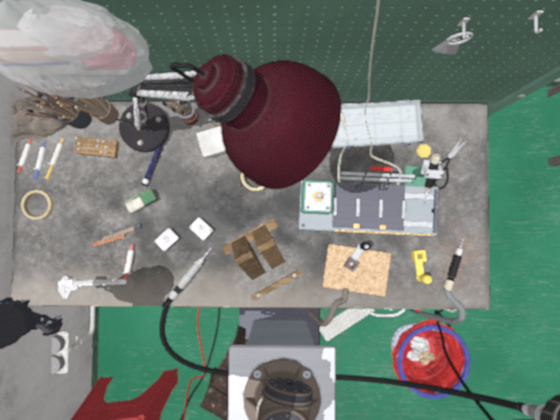

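View pics/scene0.png

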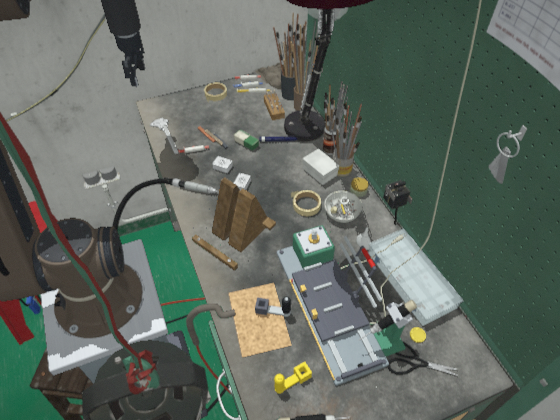

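```bash
cat > h.py <<'E'
import numpy as np,cv2,pickle
from scipy.spatial.transform import Rotation as R
D=pickle.load(open("cams.pkl","rb"))
def ray(c,uv,pose=None):
    P=D[c]["pose"] if pose is None else pose
    d=np.linalg.solve(D[c]["mtx"],[*uv,1]); return P[:3,3],P[:3,:3]@d
def at(c,uv,z,pose=None):
    o,d=ray(c,uv,pose); return o+d*(z-o[2])/d[2]
def proj(c,p,pose=None):
    P=D[c]["pose"] if pose is None else pose
    q=D[c]["mtx"]@(P[:3,:3].T@(np.array(p,float)-P[:3,3])); return q[:2]/q[2]
def tool(obs):
    T=np.eye(4);T[:3,:3]=R.from_quat(obs["orientation"]).as_matrix();T[:3,3]=obs["tcp_pos"];return T
def snap(n):
    from rig import status,viewer
    o=status.get_obs();c=viewer.camera(n)
    return cv2.cvtColor(c["color"],cv2.COLOR_RGB2BGR),(tool(o)@D["wrist"]["T_tool_cam"] if n=="wrist" else D[n]["pose"]),o
def crop(im,x0,y0,x1,y1,s): return cv2.resize(im[y0:y1,x0:x1],None,fx=s,fy=s,interpolation=cv2.INTER_CUBIC)
E
python3 - <<'E'
from h import *
t=cv2.imread("pics/top0.png");s=cv2.imread("pics/scene0.png")
a=crop(t,290,140,490,300,4); cv2.imwrite("pics/a.png",a[:600])
b=crop(s,230,210,430,360,4); cv2.imwrite("pics/b.png",b)
w=cv2.imread("pics/wrist0.png")
c=crop(t,20,130,310,270,2.7)[:378]
d=np.zeros((600,800,3),np.uint8); d[:378,:783]=c[:, :783]; e=crop(w,0,0,560,420,.52);d[380:380+e.shape[0],:e.shape[1]]=e[:220]
f=crop(s,200,140,400,220,2.5); d[380:380+200,295:795]=f
cv2.imwrite("pics/c.png",d)
E
```

```text
(no output)
```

View pics/a.png

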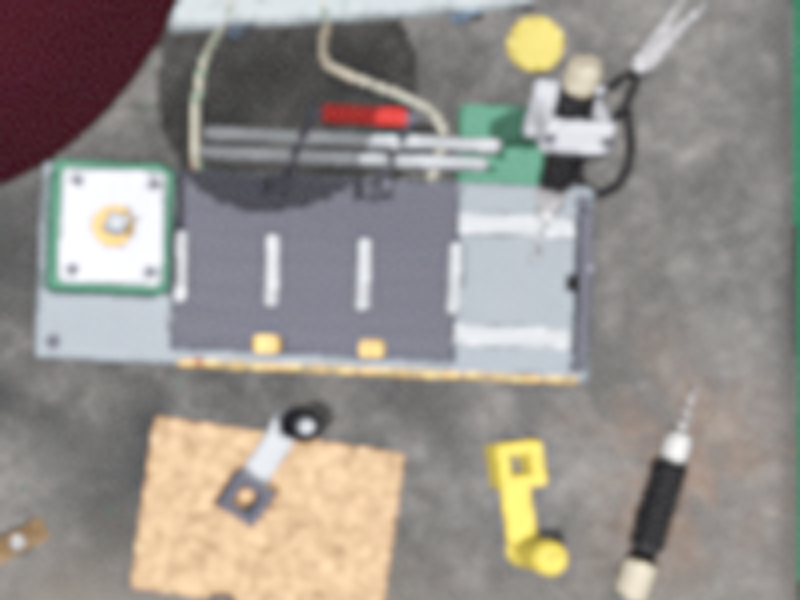

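View pics/b.png

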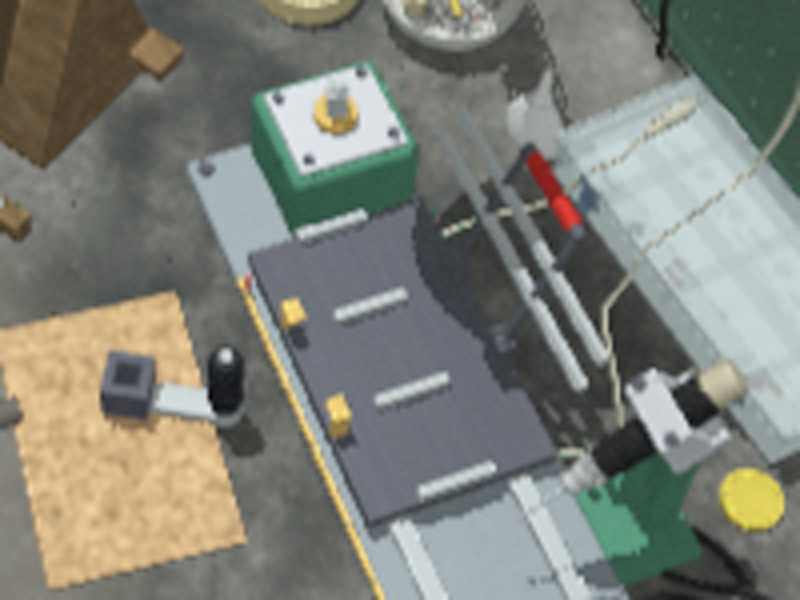

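View pics/c.png

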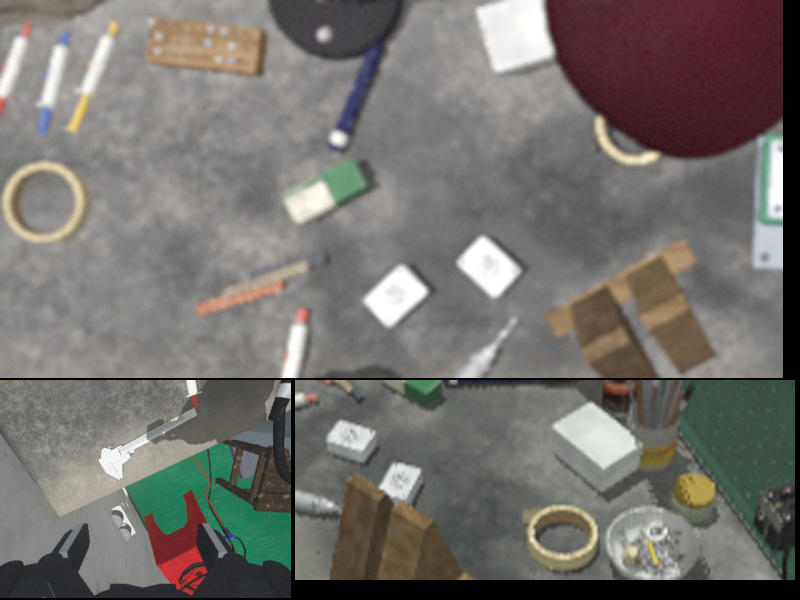

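```bash
python3 - <<'E'
from rig import r
print([ (n,getattr(r,n)) for n in dir(r) if not n.startswith('_')][:40])
from h import *
ca=lambda x,y:(290+(x+.5)/4-.5,140+(y+.5)/4-.5)
for n,p,z in [("rib",(180,265),43),("rib",(272,269),43),("rib",(363,273),43),("rib",(455,277),43),("shaft",(118,222),123),("plate",(113,226),85),("red",(365,115),174),("bedfront",(36,357),10),("crankhub",(246,495),35),("handle",(303,420),77),("mat1",(152,418),3),("mat2",(405,455),3),("mat3",(132,585),3)]:
    print(n,at("top",ca(*p),z).round(1))
for n,uv in [("ins",(168,239)),("ins",(201,228))]: print(n,at("top",uv,24).round(1))
cb=lambda x,y:(230+(x+.5)/4-.5,210+(y+.5)/4-.5)
for n,p,z in [("rib",(331,224),43),("rib",(371,304),43),("rib",(413,389),43),("rib",(457,479),43),("shaft",(338,90),123),("red",(552,188),174),("hub",(128,368),35)]:
    print("S",n,at("scene",cb(*p),z).round(1))
# lamp: triangulate low edge
t=cv2.imread("pics/top0.png").astype(int)
o1,d1=ray("top",(275,185))
for z in(200,300,400,500,600,700): print(z,at("top",(275,186),z).round(),proj("scene",at("top",(275,186),z)).round(), at("top",(338,110),z).round(),proj("scene",at("top",(338,110),z)).round())
E
```

```text
[('IKError', <class 'rig.IKError'>), ('grip_point_offset', 18.700000000000003)]
rib [ 575.5 -153.    43. ]
rib [ 573.  -221.2   43. ]
rib [ 570.6 -288.7   43. ]
rib [ 568.1 -356.9   43. ]
shaft [600.8 -99.3 123. ]
plate [600.9 -99.3  85. ]
red [ 670.5 -260.8  174. ]
bedfront [506.6 -48.3  10. ]
crankhub [ 405.3 -203.4   35. ]
handle [ 462.2 -237.7   77. ]
mat1 [ 461.  -137.1    3. ]
mat2 [ 434.4 -329.4    3. ]
mat3 [ 334.5 -122.3    3. ]
ins [473.1 344.4  24. ]
ins [506.9 245.7  24. ]
S rib [ 575.6 -152.8   43. ]
S rib [ 573.4 -221.1   43. ]
S rib [ 571.  -289.1   43. ]
S rib [ 568.2 -356.5   43. ]
S shaft [ 600.4 -101.4  123. ]
S red [ 672.5 -255.3  174. ]
S hub [ 405.3 -198.7   35. ]
200 [618.  25. 200.] [302. 180.] [ 822. -141.  200.] [397. 200.]
300 [608.  25. 300.] [300. 155.] [ 796. -128.  300.] [393. 174.]
400 [599.  25. 400.] [298. 126.] [ 770. -114.  400.] [388. 144.]
500 [589.  25. 500.] [295.  94.] [ 744. -101.  500.] [383. 110.]
600 [579.  26. 600.] [292.  56.] [718. -87. 600.] [376.  70.]
700 [570.  26. 700.] [288.  12.] [692. -74. 700.] [369.  24.]
```

```bash
python3 - <<'E'
from h import *
for cam in("top","scene"):
    t=cv2.imread(f"pics/{cam}0.png"); g=t.min(2)
    for c0 in [(472,344),(507,246)]:
        u,v=proj(cam,(*c0,24)).round().astype(int)
        m=np.zeros_like(g); m[v-16:v+17,u-16:u+17]=(g[v-16:v+17,u-16:u+17]>185)
        cs=cv2.findContours(m,cv2.RETR_EXTERNAL,cv2.CHAIN_APPROX_NONE)[0]; c=max(cs,key=cv2.contourArea)
        P=np.array([at(cam,p[0],24)[:2] for p in c],np.float32)
        print(cam,c0,cv2.minAreaRect(P))
    
E
```

```text
top (472, 344) ((473.03936767578125, 350.36767578125), (42.64725112915039, 59.186771392822266), 45.68073272705078)
top (507, 246) ((505.3604431152344, 247.228515625), (59.65951919555664, 42.370262145996094), 45.63397979736328)
scene (472, 344) ((475.48651123046875, 352.11798095703125), (41.130123138427734, 54.87923049926758), 45.245235443115234)
scene (507, 246) ((507.84686279296875, 248.40557861328125), (56.0687370300293, 39.71295928955078), 46.20368194580078)
```

```bash
cat > plan.py <<'E'
import sys
from h import *
from rig import status
def plan(x,y,z,yaw):
    """tool shift (cm) for n rows turning evenly by total turn about tool z; tool kept pointing down"""
    o=status.get_obs();M=R.from_quat(o["orientation"]).as_matrix();p=o["tcp_pos"]
    cur=np.degrees(np.arctan2(M[1,0],M[0,0])); dy=(yaw-cur+180)%360-180
    d=np.array([x,y,z])-p
    n=max(int(np.ceil(abs(dy)/7.1)),int(np.ceil(np.linalg.norm(d)/41)),1)
    tilt=np.degrees(np.arccos(-M[2,2]))
    print(f"t={o['time']:.1f} p={p.round(1)} yaw={cur:.1f} tilt={tilt:.2f} w={o['gripper_width']*85:.1f} gf={o['gripper_force']:.0f} F={o['force'].round(1)} q={o['joints'].round(2)}")
    print("total turn z",round(-dy,1),"dist",d.round(1),"rows",n, "tool-axes total no turn",(M.T@d/10).round(2))
    for i in range(n):
        a=np.radians(cur+dy*i/n); T=np.array([[np.cos(a),np.sin(a),0],[np.sin(a),-np.cos(a),0],[0,0,-1]])
        print([0,0,round(-dy/n,1),*(T.T@d/10/n).round(2).tolist()])
if __name__=="__main__": plan(*map(float,sys.argv[1:]))
E
python3 plan.py 474 351 130 -44.3
```

```text
t=0.1 p=[294.  607.2 230.6] yaw=-25.8 tilt=0.07 w=85.3 gf=0 F=[-1.1 -0.   0.1] q=[ 1.41  0.36  0.01 -0.   -1.22 -0.29]
total turn z 18.5 dist [ 180.  -256.2 -100.6] rows 9 tool-axes total no turn [27.37 15.2  10.08]
[0, 0, np.float64(2.1), 3.04, 1.69, 1.12]
[0, 0, np.float64(2.1), 3.1, 1.58, 1.12]
[0, 0, np.float64(2.1), 3.15, 1.47, 1.12]
[0, 0, np.float64(2.1), 3.2, 1.36, 1.12]
[0, 0, np.float64(2.1), 3.25, 1.24, 1.12]
[0, 0, np.float64(2.1), 3.29, 1.12, 1.12]
[0, 0, np.float64(2.1), 3.33, 1.0, 1.12]
[0, 0, np.float64(2.1), 3.37, 0.88, 1.12]
[0, 0, np.float64(2.1), 3.39, 0.76, 1.12]
```

Request:
play_rows:
  plan:
    - [[0,0,2.3,3.4,1.9,1.2,8.5],[0,0,2.3,3.4,1.8,1.2,8.5],[0,0,2.3,3.5,1.7,1.2,8.5],[0,0,2.3,3.5,1.5,1.2,8.5],[0,0,2.3,3.6,1.4,1.2,8.5],[0,0,2.3,3.6,1.3,1.2,8.5],[0,0,2.3,3.7,1.1,1.2,8.5],[0,0,2.3,3.7,1.0,1.2,8.5]]
  newtons: 40

```text
time: 0.82
tcp_pos: [465.9, 349.5, 134.8]
orientation: [0.926, -0.377, 0.0, -0.0]
force: [0.2, 1.1, 0.3]
gripper_width: 1.0
gripper_force: 0.0
```

```bash
cat >> h.py <<'E'
def rects(im,pose,z,thr=185,amin=1200,amax=4000):
    g=cv2.GaussianBlur(im,(3,3),0).min(2); m=(g>thr).astype(np.uint8)
    out=[]
    for c in cv2.findContours(m,cv2.RETR_EXTERNAL,cv2.CHAIN_APPROX_NONE)[0]:
        if cv2.contourArea(c)<150: continue
        P=np.array([at("wrist",p[0],z,pose)[:2] for p in c],np.float32)
        (cx,cy),(w,h),a=cv2.minAreaRect(P)
        if amin<w*h<amax: out.append((round(cx,1),round(cy,1),round(w,1),round(h,1),round(a,1)))
    return out
E
python3 - <<'E'
from h import *
im,P,o=snap("wrist"); cv2.imwrite("pics/w1.png",im); print(rects(im,P,24)); print(o["tcp_pos"],o["time"])
t,_,_=snap("top"); cv2.imwrite("pics/top1.png",t)
f=np.zeros((420,790,3),np.uint8); f[:, :560]=im; f[:,560:]=crop(t,0,230,115,340,2)[:, :230][:420] if 0 else 0; f[:220,560:]=crop(t,0,230,115,340,2)
f[220:420,560:]=crop(cv2.imread("pics/top1.png"),100,180,215,280,2)
cv2.imwrite("pics/w1v.png",f)
E
```

```text
[(411.8, 461.6, 24.3, 72.5, 82.3), (474.3, 351.0, 40.4, 57.3, 43.9), (579.4, 450.4, 34.4, 48.9, 27.8)]
[465.94381941 349.54278519 134.7944804 ] 0.8167
```

View pics/w1v.png

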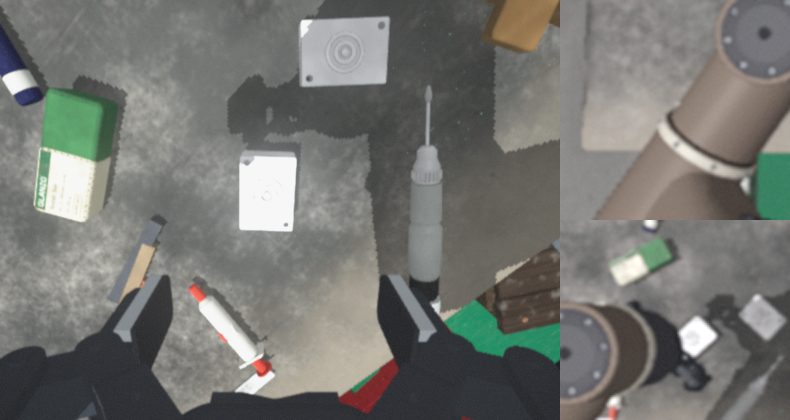

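```bash
python3 plan.py 474.3 351 3 -46.1
```

```text
t=0.9 p=[466.1 346.  132.9] yaw=-44.6 tilt=0.27 w=84.7 gf=0 F=[ 0.1 -0.1 -0.6] q=[ 0.97  0.29 -0.33 -0.   -0.96 -0.18]
total turn z 1.5 dist [   8.2    5.  -129.9] rows 4 tool-axes total no turn [ 0.23 -1.   12.99]
[0, 0, np.float64(0.4), 0.06, -0.23, 3.25]
[0, 0, np.float64(0.4), 0.06, -0.23, 3.25]
[0, 0, np.float64(0.4), 0.05, -0.23, 3.25]
[0, 0, np.float64(0.4), 0.05, -0.24, 3.25]
```

Request:
play_rows:
  plan:
    - [[0,0,0.5,0.1,-0.3,3.2,8.5],[0,0,0.5,0.1,-0.3,3.2,8.5],[0,0,0.5,0.0,-0.2,3.2,8.5],[0,0,0,0.0,-0.2,2.0,8.5],[0,0,0,0,0,1.0,8.5],[0,0,0,0,0,0.3,8.5],[0,0,0,0,0,0,8.5]]

```text
time: 1.5
tcp_pos: [473.7, 357.0, 6.0]
orientation: [0.922, -0.388, -0.0, 0.001]
force: [0.4, -1.2, 0.9]
gripper_width: 0.996
gripper_force: 0.0
```

```bash
python3 plan.py 474.3 351 3 -46.1
```

```text
t=1.5 p=[473.7 357.    6. ] yaw=-45.7 tilt=0.06 w=84.6 gf=0 F=[ 0.4 -1.2  0.9] q=[ 0.98  0.46 -0.42  0.   -0.69 -0.2 ]
total turn z 0.4 dist [ 0.6 -6.  -3. ] rows 1 tool-axes total no turn [0.48 0.38 0.3 ]
[0, 0, np.float64(0.4), 0.48, 0.38, 0.3]
```

Request:
play_rows:
  plan:
    - [[0,0,0.4,0.5,0.4,0.3,8.5],[0,0,0,0,0,0,8.5],[0,0,0,0,0,0,3.5],[0,0,0,0,0,0,3.5],[0,0,0,0,0,0,3.5],[0,0,0,0,0,0,3.5],[0,0,0,0,0,0,3.5],[0,0,0,0,0,0,3.5]]
  newtons: 40

```text
time: 2.17
tcp_pos: [474.7, 350.9, 4.0]
orientation: [0.92, -0.392, 0.0, -0.0]
force: [-0.7, -1.2, 6.3]
gripper_width: 0.461
gripper_force: 41.5
```

```bash
python3 plan.py 574.3 -187 150 -92.1
```

```text
t=2.2 p=[474.7 350.9   4. ] yaw=-46.1 tilt=0.05 w=39.2 gf=42 F=[-0.7 -1.2  6.3] q=[ 0.97  0.46 -0.43  0.   -0.68 -0.2 ]
total turn z 46.0 dist [  99.6 -537.9  146. ] rows 14 tool-axes total no turn [ 45.67  30.1  -14.62]
[0, 0, np.float64(3.3), 3.26, 2.15, -1.04]
[0, 0, np.float64(3.3), 3.38, 1.96, -1.04]
[0, 0, np.float64(3.3), 3.49, 1.76, -1.04]
[0, 0, np.float64(3.3), 3.58, 1.56, -1.04]
[0, 0, np.float64(3.3), 3.67, 1.35, -1.04]
[0, 0, np.float64(3.3), 3.74, 1.14, -1.04]
[0, 0, np.float64(3.3), 3.8, 0.92, -1.04]
[0, 0, np.float64(3.3), 3.84, 0.71, -1.04]
[0, 0, np.float64(3.3), 3.88, 0.48, -1.04]
[0, 0, np.float64(3.3), 3.9, 0.26, -1.04]
[0, 0, np.float64(3.3), 3.91, 0.04, -1.04]
[0, 0, np.float64(3.3), 3.9, -0.19, -1.04]
[0, 0, np.float64(3.3), 3.89, -0.41, -1.04]
[0, 0, np.float64(3.3), 3.86, -0.63, -1.04]
```

Request:
play_rows:
  plan:
    - [[0,0,0,0,0,-3,3.5],[0,0,0,0,0,-4,3.5],[0,0,0,0,0,-4,3.5],[0,0,0,0,0,-4,3.5],[0,0,3.3,2.5,1.7,-2.5,3.5],[0,0,3.3,3.0,1.7,-2.0,3.5],[0,0,3.3,3.3,1.7,-1.5,3.5],[0,0,3.3,3.3,1.5,-1.0,3.5]]

```text
time: 2.83
tcp_pos: [498.7, 213.7, 225.2]
orientation: [0.869, -0.496, 0.0, -0.001]
force: [0.4, 0.1, -2.3]
gripper_width: 0.454
gripper_force: 41.2
```

```bash
python3 plan.py 574.3 -187 230 -92.1
```

```text
t=2.8 p=[498.7 213.7 225.2] yaw=-59.4 tilt=0.13 w=38.6 gf=41 F=[ 0.4  0.1 -2.3] q=[ 0.77  0.14 -0.29  0.   -1.13 -0.23]
total turn z 32.7 dist [  75.6 -400.7    4.8] rows 10 tool-axes total no turn [38.34 13.87 -0.53]
[0, 0, np.float64(3.3), 3.83, 1.39, -0.05]
[0, 0, np.float64(3.3), 3.91, 1.17, -0.05]
[0, 0, np.float64(3.3), 3.97, 0.94, -0.05]
[0, 0, np.float64(3.3), 4.01, 0.71, -0.05]
[0, 0, np.float64(3.3), 4.05, 0.48, -0.05]
[0, 0, np.float64(3.3), 4.07, 0.25, -0.05]
[0, 0, np.float64(3.3), 4.08, 0.02, -0.05]
[0, 0, np.float64(3.3), 4.07, -0.21, -0.05]
[0, 0, np.float64(3.3), 4.05, -0.44, -0.05]
[0, 0, np.float64(3.3), 4.02, -0.67, -0.05]
```

Request:
play_rows:
  plan:
    - [[0,0,4,3.8,1.3,-0.5,3.5],[0,0,4,3.9,1.1,0,3.5],[0,0,4,4.0,0.9,0,3.5],[0,0,4,4.0,0.6,0,3.5],[0,0,4,4.0,0.4,0,3.5],[0,0,4,4.0,0.2,0,3.5],[0,0,4,4.0,-0.1,0,3.5],[0,0,4,4.0,-0.3,0,3.5]]

```text
time: 3.5
tcp_pos: [550.6, -105.4, 228.2]
orientation: [-0.698, 0.716, 0.0, 0.0]
force: [1.4, 0.9, -1.8]
gripper_width: 0.455
gripper_force: 41.2
```

```bash
python3 plan.py 574.3 -187 150 -92.1
```

```text
t=3.5 p=[ 550.6 -105.4  228.2] yaw=-91.5 tilt=0.02 w=38.7 gf=41 F=[ 1.4  0.9 -1.8] q=[ 0.16  0.17 -0.25 -0.   -1.15 -0.19]
total turn z 0.6 dist [ 23.7 -81.6 -78.2] rows 3 tool-axes total no turn [ 8.1  -2.59  7.82]
[0, 0, np.float64(0.2), 2.7, -0.86, 2.61]
[0, 0, np.float64(0.2), 2.7, -0.87, 2.61]
[0, 0, np.float64(0.2), 2.69, -0.88, 2.61]
```

Request:
play_rows:
  plan:
    - [[0,0,0,2.5,-0.8,0,3.5],[0,0,0,2.0,-0.8,0.5,3.5],[0,0,0,1.5,-0.8,2,3.5],[0,0,0,0,0,2.5,3.5],[0,0,0,0,0,2,3.5],[0,0,0,0,0,0,3.5],[0,0,0,0,0,0,3.5]]

```text
time: 4.08
tcp_pos: [572.7, -164.1, 157.4]
orientation: [-0.699, 0.715, 0.001, -0.001]
force: [0.8, -0.7, -0.6]
gripper_width: 0.456
gripper_force: 26.2
```

```bash
python3 plan.py 574.3 -187 70 -92.1; python3 - <<'E'
from h import *
im,P,o=snap("wrist"); cv2.imwrite("pics/w2.png",im)
E
```

```text
t=4.1 p=[ 572.7 -164.1  157.4] yaw=-91.3 tilt=0.17 w=38.8 gf=26 F=[ 0.8 -0.7 -0.6] q=[ 0.05  0.29 -0.27  0.   -1.02 -0.07]
total turn z 0.8 dist [  1.6 -22.9 -87.4] rows 3 tool-axes total no turn [ 2.28 -0.24  8.74]
[0, 0, np.float64(0.3), 0.76, -0.07, 2.91]
[0, 0, np.float64(0.3), 0.76, -0.07, 2.91]
[0, 0, np.float64(0.3), 0.76, -0.08, 2.91]
```

View pics/w2.png

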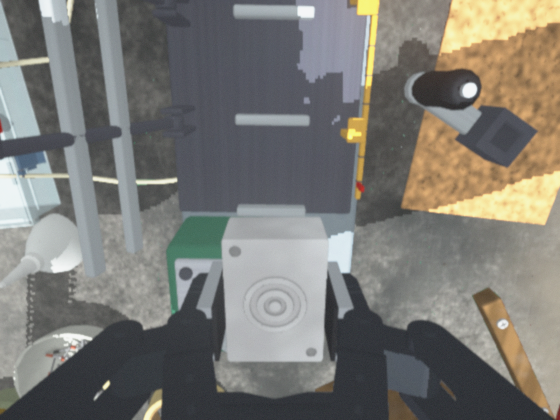

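```bash
python3 - <<'E'
from h import *
from rig import status
o=status.get_obs();T=tool(o);P=T@D["wrist"]["T_tool_cam"];print(o["tcp_pos"],o["time"])
for uv in[(222,218),(327,218),(222,362),(327,362),(275,305)]:
    print("ins tool",at("wrist",uv,-20,D["wrist"]["T_tool_cam"]).round(1))
for uv in[(271.5,210),(272,119.5),(273.5,12)]: print("rib",at("wrist",uv,43,P).round(1))
E
```

```text
[ 573.75492803 -164.08464018  158.89998388] 4.1333
ins tool [ 35.7 -19.9 -20. ]
ins tool [ 35.8  17.6 -20. ]
ins tool [-27.9 -22.9 -20. ]
ins tool [-27.9  20.6 -20. ]
ins tool [ -0.5  -0.9 -20. ]
rib [ 577.4 -155.2   43. ]
rib [ 575.4 -221.8   43. ]
rib [ 572.8 -288.6   43. ]
```

Request:
play_rows:
  plan:
    - [[0,0,0.4,1.2,0,0,3.5],[0,0,0.4,1.2,-0.1,2.0,3.5],[0,0,0,0,-0.1,3.0,3.5],[0,0,0,0,0,2.0,3.5],[0,0,0,0,0,1,3.5],[0,0,0,0,0,0,3.5],[0,0,0,0,0,0,3.5],[0,0,0,0,0,0,3.5]]
  newtons: 50

```text
time: 4.8
tcp_pos: [576.3, -188.2, 80.3]
orientation: [-0.694, 0.72, -0.001, 0.001]
force: [-0.4, 1.4, -0.6]
gripper_width: 0.455
gripper_force: 51.2
```

```bash
python3 plan.py 575 -188 38.5 -92.1; python3 - <<'E'
from h import *
im,P,o=snap("wrist"); cv2.imwrite("pics/w3.png",im)
E
```

```text
t=4.8 p=[ 576.3 -188.2   80.3] yaw=-92.1 tilt=0.17 w=38.7 gf=51 F=[-0.4  1.4 -0.6] q=[ 0.01  0.38 -0.33  0.   -0.85 -0.04]
total turn z 0.0 dist [ -1.3   0.2 -41.8] rows 2 tool-axes total no turn [-0.02  0.14  4.18]
[0, 0, np.float64(0.0), -0.01, 0.06, 2.09]
[0, 0, np.float64(0.0), -0.01, 0.06, 2.09]
```

View pics/w3.png

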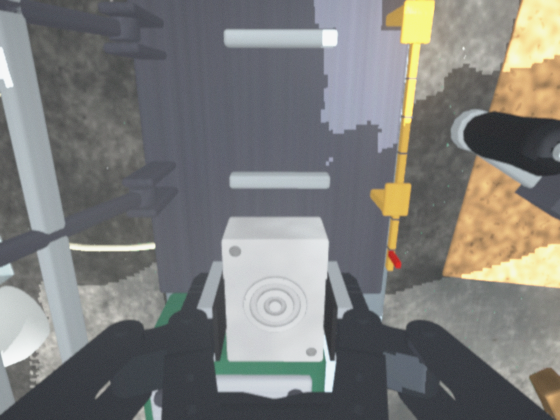

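```bash
python3 - <<'E'
from h import *
from rig import status
o=status.get_obs();T=tool(o);P=T@D["wrist"]["T_tool_cam"];print(o["tcp_pos"],o["time"])
for uv in[(279,173),(279,188),(280,30),(280,47),(265,376),(265,394)]: print("rib",at("wrist",uv,43,P).round(1),at("wrist",uv,34,P).round(1))
print(at("wrist",(275,305),o["tcp_pos"][2]+20,P))
E
```

```text
[ 576.24250585 -188.16000661   80.30921207] 4.85
rib [ 573.9 -226.6   43. ] [ 573.9 -224.4   34. ]
rib [ 574.1 -218.7   43. ] [ 574.1 -216.1   34. ]
rib [ 571.3 -292.1   43. ] [ 571.2 -293.3   34. ]
rib [ 571.5 -285.1   43. ] [ 571.4 -285.9   34. ]
rib [586.7 -98.2  43. ] [587.4 -89.5  34. ]
rib [587.3 -83.9  43. ] [588.  -74.6  34. ]
[ 577.14026788 -187.71381953  100.30921207]
```

Request:
play_rows:
  plan:
    - [[0,0,0,0,0.1,2,3.5],[0,0,0,0,0.1,1,3.5],[0,0,0,0,0,0.7,3.5],[0,0,0,0,0,0.5,3.5],[0,0,0,0,0,0,3.5],[0,0,0,0,0,0,3.5]]

```text
time: 5.35
tcp_pos: [572.8, -188.0, 38.1]
orientation: [-0.694, 0.72, -0.0, -0.0]
force: [-5.2, 3.1, 12.6]
gripper_width: 0.458
gripper_force: 52.8
```

Request:
play_rows:
  plan:
    - [[0,0,0,0,0,-0.1,6],[0,0,0,0,0,0,6],[0,0,0,0,0,0,6],[0,0,0,0,0,-1.5,6],[0,0,0,0,0,-3,6],[0,0,0,0,0,-4,7],[0,0,0,0,0,-4,8.5],[0,0,0,0,0,-4,8.5]]

```text
time: 6.02
tcp_pos: [572.5, -188.1, 204.0]
orientation: [-0.694, 0.72, 0.0, -0.0]
force: [1.6, -0.4, -0.5]
gripper_width: 0.994
gripper_force: 0.0
```

```bash
python3 plan.py 506.5 248 240 -134.3; python3 - <<'E'
from h import *
im,P,o=snap("wrist"); cv2.imwrite("pics/w4.png",im); print(o["tcp_pos"])
for z in(58,): print(rects(im,P,z,150))
for z in(43,): print(rects(im,P,z,120,150,700))
t,_,_=snap("top");cv2.imwrite("pics/top2.png",t)
E
```

```text
t=6.0 p=[ 572.5 -188.1  204. ] yaw=-92.1 tilt=0.04 w=84.5 gf=0 F=[ 1.6 -0.4 -0.5] q=[ 0.01  0.26 -0.19  0.   -1.12 -0.04]
total turn z 42.2 dist [-66.  436.1  36. ] rows 11 tool-axes total no turn [-43.34   8.22  -3.61]
[0, 0, np.float64(3.8), -3.94, 0.75, -0.33]
[0, 0, np.float64(3.8), -3.88, 1.01, -0.33]
[0, 0, np.float64(3.8), -3.8, 1.27, -0.33]
[0, 0, np.float64(3.8), -3.71, 1.52, -0.33]
[0, 0, np.float64(3.8), -3.6, 1.76, -0.33]
[0, 0, np.float64(3.8), -3.48, 2.0, -0.33]
[0, 0, np.float64(3.8), -3.33, 2.23, -0.33]
[0, 0, np.float64(3.8), -3.18, 2.44, -0.33]
[0, 0, np.float64(3.8), -3.01, 2.65, -0.33]
[0, 0, np.float64(3.8), -2.82, 2.85, -0.33]
[0, 0, np.float64(3.8), -2.63, 3.03, -0.33]
[ 572.51055451 -188.10649302  203.97842538]
[(537.2, -124.6, 88.3, 42.1, 88.4), (573.7, -188.2, 57.3, 38.2, 87.9), (696.1, -293.3, 77.2, 32.8, 65.8)]
[(703.4, 9.2, 12.9, 38.9, 1.5), (616.0, 3.0, 19.8, 28.3, 71.9), (527.7, 3.2, 29.1, 18.8, 46.6), (497.5, -88.0, 17.2, 25.4, 38.1), (573.7, -222.1, 5.8, 50.1, 87.9), (443.6, -225.4, 17.6, 27.0, 57.9), (515.4, -279.6, 14.0, 27.0, 16.1), (672.6, -317.9, 27.9, 7.0, 88.9)]
```

Request:
play_rows:
  plan:
    - [[0,0,3.8,-3.5,0.7,-1.5,8.5],[0,0,3.8,-3.8,1.0,-1.5,8.5],[0,0,3.8,-3.8,1.3,-1,8.5],[0,0,3.8,-3.7,1.5,0,8.5],[0,0,3.8,-3.6,1.8,0,8.5],[0,0,3.8,-3.5,2.0,0,8.5],[0,0,3.8,-3.3,2.2,0,8.5],[0,0,3.8,-3.2,2.4,0,8.5]]

```text
time: 6.78
tcp_pos: [524.0, 125.0, 242.4]
orientation: [-0.479, 0.878, -0.0, 0.0]
force: [0.9, -0.8, 0.5]
gripper_width: 0.995
gripper_force: 0.0
```

```bash
python3 plan.py 506.5 248 130 -134.3
```

```text
t=6.8 p=[524.  125.  242.4] yaw=-122.7 tilt=0.04 w=84.6 gf=0 F=[ 0.9 -0.8  0.5] q=[ 0.6   0.13 -0.27  0.   -1.17 -1.17]
total turn z 11.6 dist [ -17.5  123.  -112.4] rows 5 tool-axes total no turn [-9.39  8.13 11.25]
[0, 0, np.float64(2.3), -1.88, 1.62, 2.25]
[0, 0, np.float64(2.3), -1.81, 1.7, 2.25]
[0, 0, np.float64(2.3), -1.74, 1.77, 2.25]
[0, 0, np.float64(2.3), -1.67, 1.84, 2.25]
[0, 0, np.float64(2.3), -1.59, 1.91, 2.25]
```

Request:
play_rows:
  plan:
    - [[0,0,2.3,-1.9,1.6,0.5,8.5],[0,0,2.3,-1.8,1.7,1.7,8.5],[0,0,2.3,-1.7,1.8,2.5,8.5],[0,0,2.3,-1.2,1.2,2.5,8.5],[0,0,2.3,-1.0,1,2.5,8.5],[0,0,0,0,0,1.2,8.5],[0,0,0,0,0,0,8.5],[0,0,0,0,0,0,8.5]]

```text
time: 7.45
tcp_pos: [511.0, 227.6, 132.8]
orientation: [-0.391, 0.92, -0.0, -0.001]
force: [0.6, 0.7, -0.2]
gripper_width: 0.998
gripper_force: 0.0
```

```bash
python3 plan.py 506.5 248 5 -134.3; python3 - <<'E'
from h import *
im,P,o=snap("wrist"); print(rects(im,P,24,170))
print(rects(im,P,24,150))
E
```

```text
t=7.5 p=[511.  227.6 132.8] yaw=-134.0 tilt=0.10 w=84.8 gf=0 F=[ 0.6  0.7 -0.2] q=[ 0.77  0.26 -0.38  0.   -0.94 -1.54]
total turn z 0.3 dist [  -4.5   20.4 -127.8] rows 4 tool-axes total no turn [-1.17  1.74 12.78]
[0, 0, np.float64(0.1), -0.29, 0.44, 3.19]
[0, 0, np.float64(0.1), -0.29, 0.44, 3.19]
[0, 0, np.float64(0.1), -0.29, 0.44, 3.19]
[0, 0, np.float64(0.1), -0.29, 0.44, 3.19]
[(506.0, 244.3, 61.9, 41.5, 47.8), (654.0, 106.8, 85.1, 33.3, 32.5), (361.5, 289.3, 33.0, 63.0, 45.1), (332.9, 270.8, 26.6, 53.6, 47.5)]
[(682.4, 276.9, 47.8, 30.4, 71.8), (562.5, 351.7, 48.7, 67.6, 57.0), (734.9, 170.2, 42.9, 70.8, 51.2), (426.6, 457.3, 46.4, 41.0, 79.9), (498.9, 244.5, 73.9, 53.0, 47.1)]
```

```bash
python3 - <<'E'
from h import *
im,P,o=snap("wrist"); cv2.imwrite("pics/w5.png",im)
for t in(185,195,205,215): print(t,[x for x in rects(im,P,24,t) if abs(x[0]-506)<15 and abs(x[1]-247)<15])
print(proj("wrist",(506.5,248,24),P))
cv2.imwrite("pics/w5c.png",crop(im,150,100,400,290,3))
E
```

```text
185 [(506.4, 244.5, 60.7, 40.9, 47.9)]
195 [(506.8, 244.8, 59.2, 40.6, 47.7)]
205 [(507.4, 245.5, 56.8, 40.3, 47.9)]
215 [(507.4, 245.5, 56.6, 39.8, 47.8)]
[300.27597104 215.20810528]
```

View pics/w5c.png

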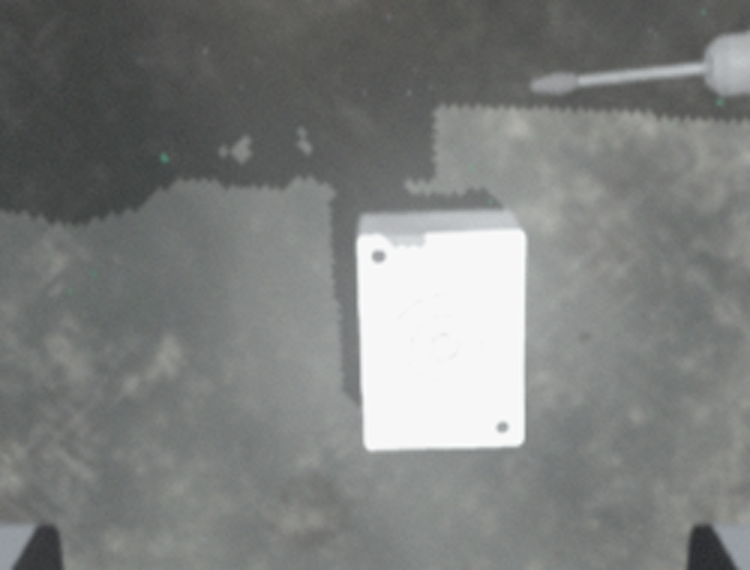

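```bash
python3 plan.py 507.4 245.5 4 -132.2
```

```text
t=7.5 p=[511.9 227.9 134.3] yaw=-134.0 tilt=0.09 w=84.3 gf=0 F=[-0.4  0.7  0.7] q=[ 0.77  0.25 -0.38  0.   -0.94 -1.54]
total turn z -1.8 dist [  -4.5   17.6 -130.3] rows 4 tool-axes total no turn [-0.94  1.56 13.03]
[0, 0, np.float64(-0.5), -0.24, 0.39, 3.26]
[0, 0, np.float64(-0.5), -0.24, 0.39, 3.26]
[0, 0, np.float64(-0.5), -0.25, 0.38, 3.26]
[0, 0, np.float64(-0.5), -0.25, 0.38, 3.26]
```

Request:
play_rows:
  plan:
    - [[0,0,-0.9,-0.5,0.8,3,8.5],[0,0,-0.9,-0.4,0.8,3,8.5],[0,0,0,0,0,3,8.5],[0,0,0,0,0,2,8.5],[0,0,0,0,0,1.4,8.5],[0,0,0,0,0,0.6,8.5],[0,0,0,0,0,0,8.5]]

```text
time: 8.13
tcp_pos: [506.0, 244.9, 3.0]
orientation: [-0.405, 0.914, -0.0, -0.0]
force: [-0.3, -0.5, 0.3]
gripper_width: 1.002
gripper_force: 0.0
```

```bash
python3 plan.py 507.4 245.5 4 -132.2
```

```text
t=8.1 p=[506.  244.9   3. ] yaw=-132.3 tilt=0.03 w=85.2 gf=0 F=[-0.3 -0.5  0.3] q=[ 0.8   0.43 -0.5   0.   -0.65 -1.54]
total turn z -0.1 dist [1.4 0.6 1. ] rows 1 tool-axes total no turn [-0.14 -0.06 -0.1 ]
[0, 0, np.float64(-0.1), -0.14, -0.06, -0.1]
```

Close, then lift.

Request:
play_rows:
  plan:
    - [[0,0,0,-0.1,-0.1,-0.1,3.5],[0,0,0,0,0,0,3.5],[0,0,0,0,0,0,3.5],[0,0,0,0,0,0,3.5],[0,0,0,0,0,0,3.5],[0,0,0,0,0,0,3.5],[0,0,0,0,0,-2,3.5],[0,0,0,0,0,-3,3.5]]
  newtons: 50

```text
time: 8.8
tcp_pos: [505.5, 243.9, 52.6]
orientation: [-0.405, 0.914, -0.001, -0.003]
force: [-0.2, 1.3, -0.7]
gripper_width: 0.453
gripper_force: 50.9
```

Request:
play_rows:
  plan:
    - [[0,0,0,0,0,-4,3.5],[0,0,0,0,0,-4,3.5],[0,0,0,0,0,-4,3.5],[0,0,0,0,0,-4,3.5],[0,0,0,0,0,-3,3.5]]

```text
time: 9.22
tcp_pos: [507.5, 245.4, 248.6]
orientation: [-0.405, 0.914, 0.001, 0.002]
force: [0.6, 0.6, -2.0]
gripper_width: 0.455
gripper_force: 51.0
```

```bash
python3 plan.py 572 -255 240 -92.1
```

```text
t=9.2 p=[507.5 245.4 248.6] yaw=-132.2 tilt=0.23 w=38.7 gf=51 F=[ 0.6  0.6 -2. ] q=[ 0.8   0.16 -0.21  0.   -1.19 -1.53]
total turn z -40.1 dist [  64.5 -500.4   -8.6] rows 13 tool-axes total no turn [ 32.73 -38.4    0.75]
[0, 0, np.float64(-3.1), 2.52, -2.95, 0.07]
[0, 0, np.float64(-3.1), 2.67, -2.81, 0.07]
[0, 0, np.float64(-3.1), 2.82, -2.67, 0.07]
[0, 0, np.float64(-3.1), 2.96, -2.51, 0.07]
[0, 0, np.float64(-3.1), 3.09, -2.35, 0.07]
[0, 0, np.float64(-3.1), 3.21, -2.18, 0.07]
[0, 0, np.float64(-3.1), 3.33, -2.0, 0.07]
[0, 0, np.float64(-3.1), 3.43, -1.82, 0.07]
[0, 0, np.float64(-3.1), 3.52, -1.63, 0.07]
[0, 0, np.float64(-3.1), 3.6, -1.44, 0.07]
[0, 0, np.float64(-3.1), 3.68, -1.24, 0.07]
[0, 0, np.float64(-3.1), 3.74, -1.04, 0.07]
[0, 0, np.float64(-3.1), 3.79, -0.84, 0.07]
```

Request:
play_rows:
  plan:
    - [[0,0,-3.1,2.5,-2.9,0,3.5],[0,0,-3.1,2.7,-2.8,0,3.5],[0,0,-3.1,2.8,-2.7,0,3.5],[0,0,-3.1,3.0,-2.5,0,3.5],[0,0,-3.1,3.1,-2.4,0,3.5],[0,0,-3.1,3.2,-2.2,0,3.5],[0,0,-3.1,3.3,-2.0,0,3.5],[0,0,-3.1,3.4,-1.8,0,3.5]]

```text
time: 9.88
tcp_pos: [546.8, -64.1, 244.7]
orientation: [-0.593, 0.805, -0.0, 0.0]
force: [1.9, 0.6, -0.5]
gripper_width: 0.455
gripper_force: 51.0
```

Request:
play_rows:
  plan:
    - [[0,0,-3.1,3.5,-1.6,0,3.5],[0,0,-3.1,3.6,-1.4,0,3.5],[0,0,-3.1,3.7,-1.2,0,3.5],[0,0,-3.1,3.5,-1.0,0,3.5],[0,0,-3.1,3.0,-0.7,0,3.5],[0,0,0,0,0,2,3.5],[0,0,0,0,0,2,3.5],[0,0,0,0,0,0,3.5]]

```text
time: 10.55
tcp_pos: [567.9, -244.0, 200.1]
orientation: [-0.694, 0.72, 0.003, -0.001]
force: [-0.7, 1.3, -2.7]
gripper_width: 0.455
gripper_force: 50.9
```

```bash
python3 plan.py 572 -255 90 -92.1
```

```text
t=10.6 p=[ 567.9 -244.   200.1] yaw=-92.1 tilt=0.38 w=38.6 gf=51 F=[-0.7  1.3 -2.7] q=[-0.09  0.29 -0.16 -0.   -1.13  0.06]
total turn z 0.0 dist [   4.1  -11.  -110.1] rows 3 tool-axes total no turn [ 1.11 -0.52 11.  ]
[0, 0, np.float64(0.0), 0.36, -0.15, 3.67]
[0, 0, np.float64(0.0), 0.36, -0.15, 3.67]
[0, 0, np.float64(0.0), 0.36, -0.15, 3.67]
```

Request:
play_rows:
  plan:
    - [[0,0,0,0.6,-0.2,2,3.5],[0,0,0,0.6,-0.2,3,3.5],[0,0,0,0,0,3,3.5],[0,0,0,0,0,2,3.5],[0,0,0,0,0,1,3.5],[0,0,0,0,0,0,3.5],[0,0,0,0,0,0,3.5]]

```text
time: 11.13
tcp_pos: [574.8, -256.1, 95.3]
orientation: [-0.695, 0.719, -0.0, 0.0]
force: [0.3, -0.2, -1.0]
gripper_width: 0.454
gripper_force: 51.0
```

```bash
python3 plan.py 572 -255.6 38 -92.1;  python3 - <<'E'
from h import *
im,P,o=snap("wrist"); cv2.imwrite("pics/w6.png",im)
g=im.min(2)
print("prof", g[225:250,260].tolist(), g[350:372,260].tolist())
print(rects(im,P,43,120,150,700))
w2=cv2.imread("pics/w2.png")
cv2.imwrite("pics/w6c.png",np.hstack([crop(w2,190,140,380,380,2),crop(im,190,140,380,380,2)]))
E
```

```text
t=11.1 p=[ 574.8 -256.1   95.3] yaw=-91.9 tilt=0.05 w=38.6 gf=51 F=[ 0.3 -0.2 -1. ] q=[-0.11  0.4  -0.26  0.   -0.91  0.08]
total turn z 0.2 dist [ -2.8   0.5 -57.3] rows 2 tool-axes total no turn [-0.04  0.29  5.73]
[0, 0, np.float64(0.1), -0.02, 0.14, 2.87]
[0, 0, np.float64(0.1), -0.02, 0.14, 2.87]
prof [167, 164, 169, 164, 165, 164, 164, 166, 166, 164, 170, 182, 191, 194, 191, 192, 191, 190, 190, 192, 191, 187, 191, 188, 187] [183, 185, 186, 186, 186, 187, 186, 186, 182, 183, 184, 184, 182, 184, 183, 184, 183, 183, 184, 183, 183, 183]
[(664.5, -125.7, 32.5, 15.1, 54.4), (495.7, -124.1, 11.3, 27.3, 5.5), (480.4, -258.2, 20.1, 14.0, 47.8), (571.2, -290.8, 7.9, 51.1, 88.1)]
```

View pics/w6c.png

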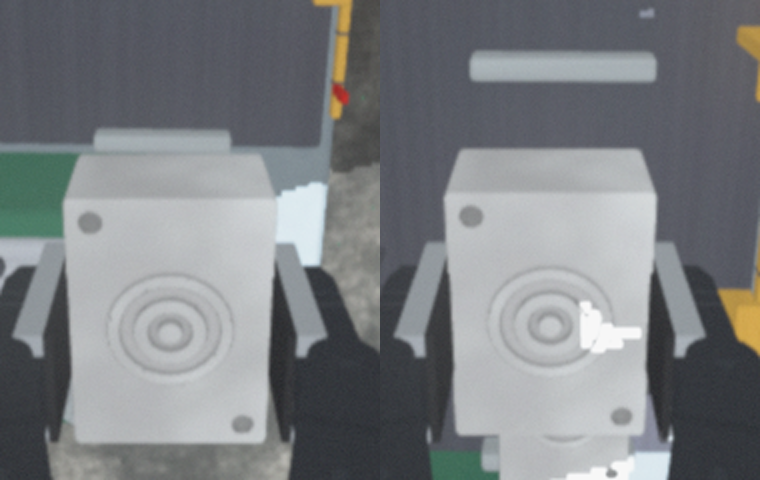

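Request:
play_rows:
  plan:
    - [[0,0,0.2,-0.1,0.2,2.5,3.5],[0,0,0,0,0,1.5,3.5],[0,0,0,0,0,1,3.5],[0,0,0,0,0,0.5,3.5],[0,0,0,0,0,0.3,3.5],[0,0,0,0,0,0,3.5],[0,0,0,0,0,0,3.5]]

```text
time: 11.77
tcp_pos: [572.7, -255.1, 39.6]
orientation: [-0.694, 0.72, -0.001, 0.0]
force: [-7.0, 3.6, 15.7]
gripper_width: 0.455
gripper_force: 53.0
```

Request:
play_rows:
  plan:
    - [[0,0,0,0,0,-0.1,6],[0,0,0,0,0,0,6],[0,0,0,0,0,0,6],[0,0,0,0,0,-1.5,6],[0,0,0,0,0,-3,6],[0,0,0,0,0,-4,5],[0,0,0,0,0,-4,4],[0,0,0,0,0,-4,4]]

```text
time: 12.43
tcp_pos: [572.1, -255.1, 204.2]
orientation: [-0.694, 0.72, -0.0, -0.0]
force: [0.9, -0.9, -0.5]
gripper_width: 0.471
gripper_force: 0.0
```

Request:
play_rows:
  plan:
    - [[0,0,0,0,0,-4,4],[0,0,0,0,0,-2,4],[0,0,0,0,0,0,4],[0,0,0,0,0,0,4]]

```text
time: 12.77
tcp_pos: [573.0, -255.2, 264.1]
orientation: [-0.694, 0.72, -0.001, 0.001]
force: [-0.6, 0.3, -0.9]
gripper_width: 0.468
gripper_force: 0.0
```

```bash
python3 - <<'E'
from h import *
im,P,o=snap("wrist"); cv2.imwrite("pics/w7.png",im); print(o["tcp_pos"],o["time"])
for t in(130,150,165,180): print(t,[x for x in rects(im,P,58,t) if x[0]<620])
s,_,_=snap("scene");t,_,_=snap("top");cv2.imwrite("pics/top3.png",t);cv2.imwrite("pics/scene3.png",s)
a=crop(s,230,210,430,360,2);b=im[:,:390]
f=np.zeros((420,790,3),np.uint8);f[:300,:400]=a;f[:,400:]=im[:,100:490]
cv2.imwrite("pics/w7v.png",f)
E
```

```text
[ 572.9589603  -255.21809792  264.14267432] 12.7667
130 [(401.4, -180.8, 44.2, 69.3, 82.3), (451.7, -196.0, 60.3, 43.3, 81.9), (375.2, -217.9, 41.6, 74.4, 34.4), (536.1, -372.6, 60.0, 57.9, 87.8)]
150 [(536.4, -373.0, 59.2, 57.3, 87.8)]
165 [(535.8, -380.5, 44.1, 56.2, 87.8)]
180 []
```

View pics/w7v.png

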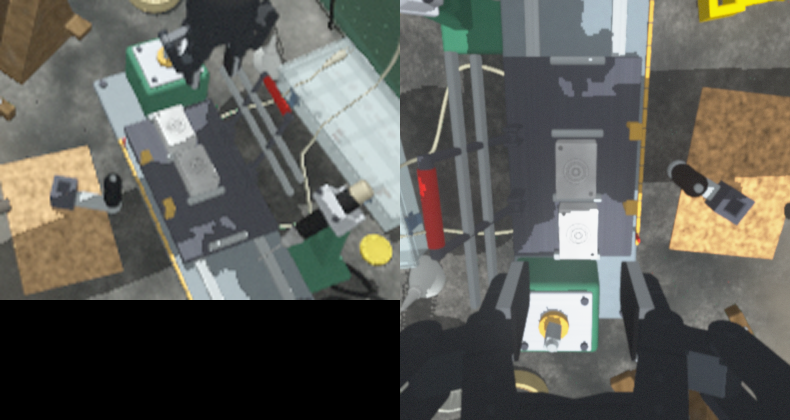

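```bash
python3 - <<'E'
from h import *
rays=[]
from rig import status
o=status.get_obs();P=tool(o)@D["wrist"]["T_tool_cam"]
for cam,f,pose,box in[("top","top0",D["top"]["pose"],(360,155,405,180)),("scene","scene0",D["scene"]["pose"],(355,240,385,275)),("wrist","w7",P,(90,140,160,270))]:
    im=cv2.imread(f"pics/{f}.png").astype(int); x0,y0,x1,y1=box
    m=(im[...,2]>100)&(im[...,1]<70)&(im[...,0]<80); s=np.zeros_like(m); s[y0:y1,x0:x1]=m[y0:y1,x0:x1]
    v,u=np.nonzero(s); c=(u.mean(),v.mean()); e=(u.min(),u.max(),v.min(),v.max())
    a,d=ray(cam,c,pose); rays.append((a,d/np.linalg.norm(d))); print(cam,c,e,len(u))
def tri(rs):
    A=sum(np.eye(3)-np.outer(d,d) for a,d in rs);b=sum((np.eye(3)-np.outer(d,d))@a for a,d in rs);return np.linalg.solve(A,b)
for s in([0,1],[0,2],[1,2],[0,1,2]):
    p=tri([rays[i] for i in s]); 
    h=np.array([633.9,-257.2,66]);b=p-h; bx=b@[.9993,-.0362,0]; print(s,p.round(1),"r",np.hypot(bx,b[2]).round(1),"ang",np.arctan2(b[2],-bx).round(3),"y",(b@[.0362,.9993,0]).round(1))
E
```

```text
top (np.float64(378.01162790697674), np.float64(168.27906976744185)) (np.int64(370), np.int64(390), np.int64(166), np.int64(171)) 86
scene (np.float64(367.9375), np.float64(257.5208333333333)) (np.int64(362), np.int64(375), np.int64(248), np.int64(267)) 96
wrist (np.float64(130.94133885438234), np.float64(207.64665286404417)) (np.int64(117), np.int64(144), np.int64(168), np.int64(249)) 1449
[0, 1] [ 672.8 -254.9  168.9] r 110.0 ang 1.931 y 3.7
[0, 2] [ 673.3 -256.5  160.3] r 102.2 ang 1.966 y 2.1
[1, 2] [ 662.5 -266.9  190.8] r 128.2 ang 1.799 y -8.7
[0, 1, 2] [ 672.8 -256.   166.3] r 107.6 ang 1.941 y 2.6
```

Request:
play_rows:
  plan:
    - [[0,0,0,0,-2.5,0,4.5],[0,0,0,0.1,-3,0,4.5],[0,0,0,0.1,-3,1,4.5],[0,0,0,0,-1.4,2,4.5],[0,0,0,0,0,2,4.5],[0,0,0,0,0,1,4.5],[0,0,0,0,0,0,4.5],[0,0,0,0,0,0,4.5]]

```text
time: 13.58
tcp_pos: [670.4, -260.9, 201.4]
orientation: [-0.694, 0.72, 0.001, -0.001]
force: [-0.6, -0.4, 1.1]
gripper_width: 0.527
gripper_force: 0.0
```

```bash
python3 plan.py 672 -257 157 -92.1; python3 - <<'E'
from h import *
im,P,o=snap("wrist");im=im.astype(int)
m=((im[...,2]>90)&(im[...,1]<70)&(im[...,0]<80)).astype(np.uint8)
n,l,st,c=cv2.connectedComponentsWithStats(m)
for i in range(1,n):
    if st[i,4]>200: print(st[i],c[i].round(1),at("wrist",c[i],173,P).round(1), proj("wrist",(672,-257,173),P))
cv2.imwrite("pics/w8.png",im)
E
```

```text
t=13.6 p=[ 670.4 -260.9  201.4] yaw=-92.1 tilt=0.13 w=44.8 gf=0 F=[-0.6 -0.4  1.1] q=[-0.1   0.45  0.08  0.   -1.21  0.06]
total turn z -0.0 dist [  1.6   3.9 -44.4] rows 2 tool-axes total no turn [-0.39 -0.15  4.44]
[0, 0, np.float64(-0.0), -0.2, -0.07, 2.22]
[0, 0, np.float64(-0.0), -0.2, -0.07, 2.22]
[ 261  200   25  105 2352] [272.9 251.1] [ 672.4 -260.2  173. ] [273.89276033 256.6234984 ][ WARN:0@0.839] global loadsave.cpp:1063 imwrite_ Unsupported depth image for selected encoder is fallbacked to CV_8U.
```

Request:
play_rows:
  plan:
    - [[0,0,0,0,-0.2,2,4.5],[0,0,0,0,0,1.6,4.5],[0,0,0,0,0,0.8,4.5],[0,0,0,0,0,0,4.5],[0,0,0,0,0,0,0.5],[0,0,0,0,0,0,0.5],[0,0,0,0,0,0,0.5],[0,0,0,0,0,0,0.5]]
  newtons: 25

```text
time: 14.3
tcp_pos: [673.6, -261.0, 159.8]
orientation: [-0.694, 0.72, -0.001, 0.0]
force: [-0.6, 0.2, 2.8]
gripper_width: 0.132
gripper_force: 24.6
```

Request:
play_rows:
  plan:
    - [[0,0,0,0,0,0,0.5],[0,0,0,0,0,0,0.5],[0,0,0,0,0,0,0.5]]

```text
time: 14.55
tcp_pos: [674.0, -261.1, 159.6]
orientation: [-0.694, 0.72, -0.001, 0.001]
force: [-0.6, 0.5, 4.5]
gripper_width: 0.127
gripper_force: 24.8
```

Request:
play_rows:
  plan:
    - [[0,0,0,0,2.2,-0.58,0.5],[0,0,0,0,2.27,-0.13,0.5],[0,0,0,0,2.25,0.32,0.5],[0,0,0,0,2.15,0.76,0.5],[0,0,0,0,1.95,1.17,0.5],[0,0,0,0,0,0,0.5],[0,0,0,0,0,0,0.5]]

```text
time: 15.13
tcp_pos: [562.9, -256.8, 142.6]
orientation: [-0.694, 0.72, 0.001, -0.001]
force: [-7.1, -0.0, 5.2]
gripper_width: 0.13
gripper_force: 26.2
```

```bash
python3 - <<'E'
from h import *
from rig import status
o=status.get_obs();p=o["tcp_pos"]+[0,0,13]-[633.9,-257.2,66]; bx=p@[.9993,-.0362,0]; print(o["tcp_pos"],o["force"],o["gripper_width"]*85,"r",np.hypot(bx,p[2]),"ang",np.arctan2(p[2],-bx))
E
```

```text
[ 562.85951029 -256.82029945  142.62090603] [-7.13787983 -0.02901663  5.18626602] 11.028294983793218 r 114.33961144453357 ang 0.9007828249382233
```

Excellent; r ≈ 114, bar held. Complete the arc.

Request:
play_rows:
  plan:
    - [[0,0,0,0,1.68,1.54,0.5],[0,0,0,0,1.34,1.84,0.5],[0,0,0,0,0.95,2.07,0.5],[0,0,0,0,0.52,2.22,0.5],[0,0,0,0,0.1,1.4,0.5],[0,0,0,0,0,0.3,0.5],[0,0,0,0,0,0,0.5],[0,0,0,0,0,0,0.5]]

```text
time: 15.8
tcp_pos: [519.5, -255.1, 49.6]
orientation: [-0.694, 0.72, 0.0, -0.0]
force: [-3.9, 0.9, 7.5]
gripper_width: 0.124
gripper_force: 28.4
```

```bash
python3 - <<'E'
from h import *
from rig import status
o=status.get_obs();p=o["tcp_pos"]+[0,0,13]-[633.9,-257.2,66]; bx=p@[.9993,-.0362,0]; print(o["tcp_pos"],o["force"],o["gripper_width"]*85,"r",np.hypot(bx,p[2]),"ang",np.arctan2(p[2],-bx))
E
```

```text
[ 519.48857555 -255.14422464   49.63670177] [-3.85972322  0.89493716  7.53889979] 10.56334054771234 r 114.45518193775891 ang -0.029389516414084403
```

Request:
play_rows:
  plan:
    - [[0,0,0,0,0,0.2,0.5],[0,0,0,0,0,0.2,0.5],[0,0,0,0,0,0,0.5],[0,0,0,0,0,0,0.5]]

```text
time: 16.13
tcp_pos: [519.6, -255.5, 48.4]
orientation: [-0.694, 0.72, -0.0, -0.0]
force: [-11.9, 5.6, 32.4]
gripper_width: 0.123
gripper_force: 31.2
```

Request:
play_rows:
  plan:
    - [[0,0,0,0,0,-0.4,2.6],[0,0,0,0,0,0,2.6],[0,0,0,0,0,0,2.6],[0,0,0,0,0,-1.5,2.6],[0,0,0,0,0,-3,2.6],[0,0,0,0,0,-4,5],[0,0,0,0,0,-4,8.5],[0,0,0,0,0,-2,8.5]]

```text
time: 16.8
tcp_pos: [521.1, -255.7, 198.6]
orientation: [-0.694, 0.72, -0.002, 0.001]
force: [0.9, 0.3, 0.3]
gripper_width: 0.722
gripper_force: 0.0
```

```bash
python3 plan.py 405 -203 160 -31; python3 - <<'E'
from h import *
s,_,_=snap("scene");cv2.imwrite("pics/s4.png",s)
im,_,o=snap("top");cv2.imwrite("pics/t4.png",im)
w,P,o=snap("wrist");cv2.imwrite("pics/w9.png",w)
a=crop(s,230,210,430,350,2)
f=np.zeros((590,800,3),np.uint8);f[:280,:400]=a;f[:280,400:]=crop(im,290,150,490,290,2);f[280:]=0
f[285:585,:400]=cv2.resize(w,(400,300)); cv2.imwrite("pics/v4.png",f)
E
```

```text
t=16.8 p=[ 521.1 -255.7  198.6] yaw=-92.1 tilt=0.28 w=61.3 gf=0 F=[0.9 0.3 0.3] q=[-0.12  0.23 -0.25  0.   -1.09  0.08]
total turn z -61.1 dist [-116.1   52.7  -38.6] rows 9 tool-axes total no turn [-4.85 11.81  3.8 ]
[0, 0, np.float64(-6.8), -0.54, 1.31, 0.43]
[0, 0, np.float64(-6.8), -0.69, 1.24, 0.43]
[0, 0, np.float64(-6.8), -0.83, 1.15, 0.43]
[0, 0, np.float64(-6.8), -0.96, 1.04, 0.43]
[0, 0, np.float64(-6.8), -1.08, 0.92, 0.43]
[0, 0, np.float64(-6.8), -1.18, 0.79, 0.43]
[0, 0, np.float64(-6.8), -1.26, 0.64, 0.43]
[0, 0, np.float64(-6.8), -1.33, 0.49, 0.43]
[0, 0, np.float64(-6.8), -1.38, 0.33, 0.43]
```

View pics/v4.png

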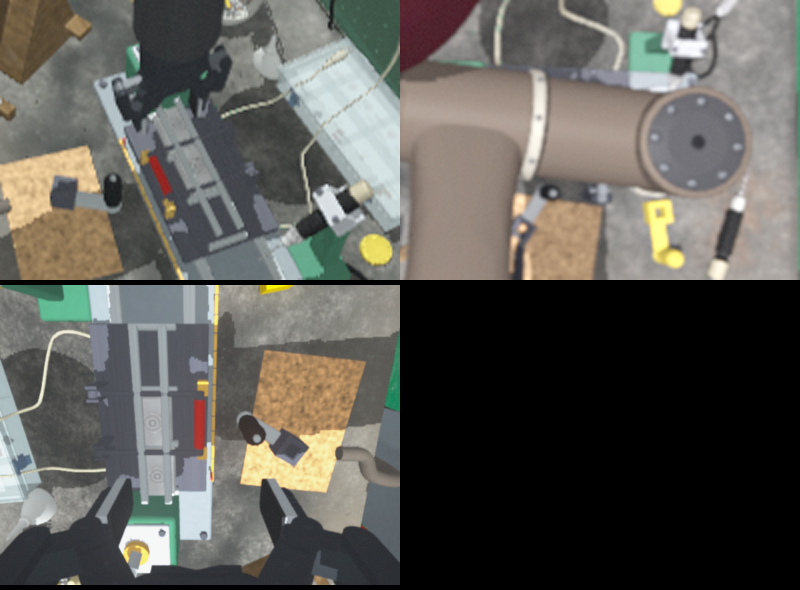

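Request:
play_rows:
  plan:
    - [[0,0,0,-3,-1.5,-0.7,8.5],[0,0,0,-3.7,-1.7,-0.7,8.5],[0,0,0,-3.7,-1.7,0,8.5],[0,0,0,-3,-1.7,0,8.5],[0,0,0,-2,-1,0,8.5],[0,0,0,0,0,0,8.5],[0,0,0,0,0,0,8.5]]

```text
time: 17.53
tcp_pos: [600.7, -102.6, 205.8]
orientation: [-0.695, 0.719, 0.001, -0.001]
force: [-0.0, 0.1, -1.0]
gripper_width: 0.991
gripper_force: 0.0
```

```bash
python3 - <<'E'
from h import *
im,P,o=snap("wrist");cv2.imwrite("pics/w10.png",im); print(o["tcp_pos"],o["time"],o["force"])
np.save("P10.npy",P)
u,v=proj("wrist",(600.6,-100,123),P).astype(int);print(u,v, proj("wrist",(600.6,-100,98),P))
a=crop(im,u-33,v-33,u+33,v+33,9)
w=cv2.imread("pics/w9.png"); b=crop(w,300,150,500,350,1)
f=np.zeros((600,800,3),np.uint8);f[:594,:594]=a;f[:200,600:]=b;f[200:350,600:]=cv2.resize(im,(200,150));cv2.imwrite("pics/v5.png",f)
E
```

```text
[ 600.66322189 -102.61928645  205.7893874 ] 17.5333 [-0.02193664  0.13577716 -1.00771098]
276 217 [275.90048604 205.41035425]
```

View pics/v5.png

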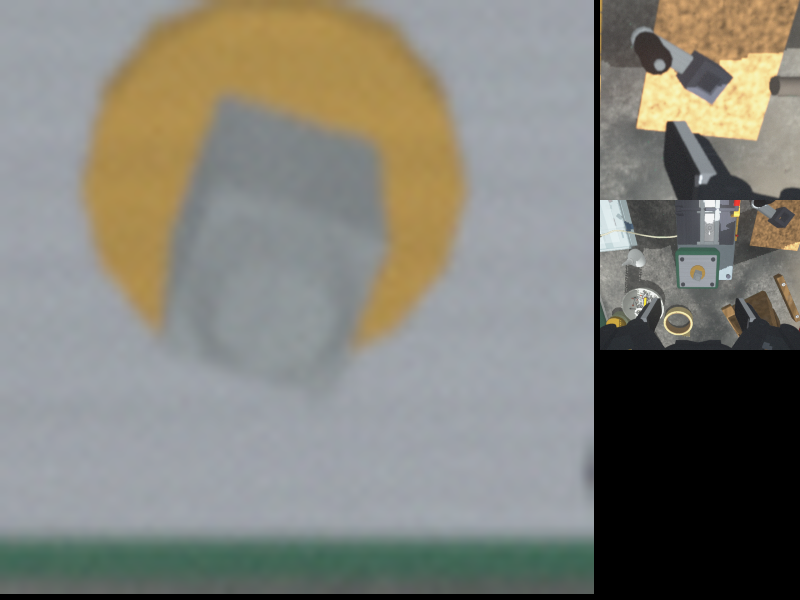

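```bash
python3 - <<'E'
from h import *
P=np.load("P10.npy"); f=lambda x,y:(243+(x+.5)/9-.5,184+(y+.5)/9-.5)
a,b=[at("wrist",f(*p),98,P) for p in((222,97),(381,147))];print(a,b,np.degrees(np.arctan2(*(b-a)[1::-1])),np.linalg.norm(b-a))
a,b=[at("wrist",f(*p),118,P) for p in((200,190),(386,245))];print(a,b,np.degrees(np.arctan2(*(b-a)[1::-1])),np.linalg.norm(b-a))
print("tip",at("wrist",f(270,290),123,P),"collar",at("wrist",f(275,178),98,P),at("wrist",f(275,178),95,P))
# gearbox plate edge etc; crank in w9
E
python3 - <<'E'
import sys;sys.path.insert(0,'.')
from h import *
# crank in w10/w7: segment hub and handle from top image t0
for f in("top0","top3"):
    im=cv2.imread(f"pics/{f}.png"); a=crop(im,330,225,395,300,1)
    g=a.max(2); m=(g<75).astype(np.uint8); n,l,s,c=cv2.connectedComponentsWithStats(m)
    print(f,[(s[i].tolist(),(c[i]+[330,225]).round(1).tolist()) for i in range(1,n) if s[i,4]>8])
E
```

```text
[ 606.55265392 -108.6239819    98.        ] [ 593.96556752 -103.97668566   98.        ] 159.73527740539 13.417604342742367
[ 607.9031688  -107.53698081  118.        ] [ 594.22341603 -102.71615822  118.        ] 160.58725278395525 14.50434301210359
tip [ 602.92406304 -101.29751934  123.        ] collar [ 602.56758976 -101.66081225   98.        ] [ 602.60627692 -100.6687169    95.        ]
top0 [([31, 17, 10, 7, 30], [364.7, 244.0])]
top3 [([30, 17, 10, 8, 37], [363.6, 244.8]), ([19, 23, 7, 52, 202], [351.7, 273.8])]
```

```bash
python3 plan.py 408 -203 150 -31
```

```text
t=17.6 p=[ 600.2 -103.5  206.1] yaw=-92.1 tilt=0.19 w=84.6 gf=0 F=[-0.6 -0.8 -0. ] q=[ 0.15  0.27 -0.17 -0.   -1.13 -0.19]
total turn z -61.1 dist [-192.2  -99.5  -56.1] rows 9 tool-axes total no turn [10.63 18.83  5.68]
[0, 0, np.float64(-6.8), 1.18, 2.09, 0.62]
[0, 0, np.float64(-6.8), 0.93, 2.22, 0.62]
[0, 0, np.float64(-6.8), 0.66, 2.31, 0.62]
[0, 0, np.float64(-6.8), 0.38, 2.37, 0.62]
[0, 0, np.float64(-6.8), 0.1, 2.4, 0.62]
[0, 0, np.float64(-6.8), -0.19, 2.4, 0.62]
[0, 0, np.float64(-6.8), -0.47, 2.36, 0.62]
[0, 0, np.float64(-6.8), -0.75, 2.29, 0.62]
[0, 0, np.float64(-6.8), -1.01, 2.18, 0.62]
```

Request:
play_rows:
  plan:
    - [[0,0,-6.8,1.2,2.1,0,8.5],[0,0,-6.8,0.9,2.2,0,8.5],[0,0,-6.8,0.7,2.3,0,8.5],[0,0,-6.8,0.4,2.4,0.6,8.5],[0,0,-6.8,0.1,2.4,1,8.5],[0,0,-6.8,-0.2,2.4,1,8.5],[0,0,-6.8,-0.5,2.4,1,8.5],[0,0,-6.8,-0.7,2.3,1,8.5]]

```text
time: 18.25
tcp_pos: [427.4, -194.6, 161.2]
orientation: [0.947, -0.321, -0.0, 0.0]
force: [0.2, -0.6, -0.4]
gripper_width: 0.989
gripper_force: 0.0
```

Request:
play_rows:
  plan:
    - [[0,0,-6.8,-1,2.2,1,8.5],[0,0,0,0,0,0,8.5],[0,0,0,0,0,0,8.5]]

```text
time: 18.5
tcp_pos: [406.2, -205.8, 151.4]
orientation: [0.963, -0.268, -0.001, 0.0]
force: [0.5, -0.2, 0.4]
gripper_width: 0.994
gripper_force: 0.0
```

```bash
python3 plan.py 405 -203 5 -31; python3 - <<'E'
from h import *
im,P,o=snap("wrist");cv2.imwrite("pics/w11.png",im);np.save("P11.npy",P)
u,v=proj("wrist",(405,-201,35),P).astype(int);u2,v2=proj("wrist",(462,-237,77),P).astype(int);print(u,v,u2,v2)
# dark/gray hub: on cork mat use saturation
hsv=cv2.cvtColor(im,cv2.COLOR_BGR2HSV)
m=(hsv[...,1]<75).astype(np.uint8); n,l,s,c=cv2.connectedComponentsWithStats(m)
print([(s[i].tolist(),c[i].round(1).tolist()) for i in range(1,n) if s[i,4]>150])
E
```

```text
t=18.5 p=[ 406.2 -205.8  151.4] yaw=-31.1 tilt=0.09 w=84.5 gf=0 F=[ 0.5 -0.2  0.4] q=[-0.03  0.07 -0.57 -0.   -0.94  1.06]
total turn z -0.1 dist [  -1.2    2.8 -146.4] rows 4 tool-axes total no turn [-0.22 -0.18 14.64]
[0, 0, np.float64(-0.0), -0.06, -0.04, 3.66]
[0, 0, np.float64(-0.0), -0.06, -0.04, 3.66]
[0, 0, np.float64(-0.0), -0.06, -0.04, 3.66]
[0, 0, np.float64(-0.0), -0.06, -0.04, 3.66]
271 202 272 114
[([0, 0, 560, 420, 161439], [260.8, 216.7]), ([533, 0, 27, 78, 1038], [550.6, 43.0]), ([0, 37, 15, 33, 286], [4.9, 54.8])]
```

```bash
python3 - <<'E'
from h import *
im=cv2.imread("pics/w11.png").astype(int);P=np.load("P11.npy")
x0,y0,x1,y1=190,60,350,290
w=im[y0:y1,x0:x1]; rb=w[...,2]-w[...,0]
cork=rb>25
for y in range(0,230,7): print("%3d "%(y+y0)+"".join("." if cork[y,x] else "%X"%min(15,w[y,x].mean()/16) for x in range(0,160,3)))
E
```

```text
Traceback (most recent call last):
TypeError: %X format: an integer is required, not numpy.float64
```

```bash
python3 - <<'E'
from h import *
im=cv2.imread("pics/w11.png").astype(int);P=np.load("P11.npy")
x0,y0,x1,y1=190,60,350,290
w=im[y0:y1,x0:x1]; rb=w[...,2]-w[...,0]
cork=rb>25
for y in range(0,230,6): print("%3d "%(y+y0)+"".join("." if cork[y,x] else "%X"%min(15,int(w[y,x].mean()/16)) for x in range(0,160,3)))
E
```

```text
60 ....66768CDDDDD.....5444545455555555555555544444444444
 66 ....58CDDDDD.....5444444444544454455555555555555544455
 72 75ACDDDDD.....5544444444455444454455544455554555544544
 78 CDDDDC.....4555554544444444445444444455455555555544444
 84 DD.....54555554544445444444444444445455554555555555444
 90 ....55554555555554444444444444455444444444555555444544
 96 .4544555545445554455444454443333444445544445555445....
102 4444444444444554444455444333233332344444444555........
108 44444444444444444444555533333333333345555.............
114 4554555544444455444444433333799733334.................
120 455544444444444445445553333499995333..................
126 554444444444444544445444333348853333..................
132 4455444444464444444555...433333333....................
138 444445544555554445.......899877798....................
144 5555555554555............899999999....................
150 55555555.................899999998....................
156 5555.....................89999999.....................
162 .........................99999999.....................
168 .........................99999999..
[... 499 characters left out ...]
.....................566555555555..................
228 5455..................................................
234 66677.................................................
240 666676................................................
246 6667777...............................................
252 66677777..............................................
258 676767677.........................................6555
264 6677777777...................................665555555
270 77777777777.........................555555555555555555
276 777777777788......................65555787655565655566
282 77777777888888...............9866655788888765666565655
288 877777888888888.........999999999666668888876566656665
```

```bash
python3 - <<'E'
from h import *
P=np.load("P11.npy"); h=at("wrist",(276.5,202),35,P); e=at("wrist",(281,120.5),77,P); d=e-h
print(h,e,np.linalg.norm(d[:2]),np.degrees(np.arctan2(d[1],d[0])))
for v in(180,225): print(at("wrist",(276.5,v),35,P))
E
python3 plan.py 406.6 -204 7 -31
```

```text
[ 403.43229891 -204.48922253   35.        ] [ 456.87632314 -239.41355079   77.        ] 63.84334288480983 -33.16360810869295
[ 418.00626448 -213.24604357   35.        ]
[ 387.5432589  -194.94223416   35.        ]
t=18.6 p=[ 407.6 -205.5  152. ] yaw=-31.1 tilt=0.01 w=84.8 gf=0 F=[ 1.2 -0.1  0.3] q=[-0.03  0.07 -0.57  0.   -0.94  1.06]
total turn z -0.1 dist [  -1.     1.5 -145. ] rows 4 tool-axes total no turn [-0.16 -0.08 14.5 ]
[0, 0, np.float64(-0.0), -0.04, -0.02, 3.62]
[0, 0, np.float64(-0.0), -0.04, -0.02, 3.62]
[0, 0, np.float64(-0.0), -0.04, -0.02, 3.62]
[0, 0, np.float64(-0.0), -0.04, -0.02, 3.62]
```

```bash
python3 plan.py 403.4 -204.5 4.5 -33
```

```text
t=18.6 p=[ 407.6 -205.5  152. ] yaw=-31.1 tilt=0.01 w=84.8 gf=0 F=[ 1.2 -0.1  0.3] q=[-0.03  0.07 -0.57  0.   -0.94  1.06]
total turn z 1.9 dist [  -4.2    1.  -147.5] rows 4 tool-axes total no turn [-0.41  0.12 14.75]
[0, 0, np.float64(0.5), -0.1, 0.03, 3.69]
[0, 0, np.float64(0.5), -0.1, 0.03, 3.69]
[0, 0, np.float64(0.5), -0.1, 0.03, 3.69]
[0, 0, np.float64(0.5), -0.1, 0.03, 3.69]
```

Request:
play_rows:
  plan:
    - [[0,0,1.9,-0.4,0.1,3.5,8.5],[0,0,0,0,0,3.5,8.5],[0,0,0,0,0,3,8.5],[0,0,0,0,0,2.5,8.5],[0,0,0,0,0,1.5,8.5],[0,0,0,0,0,0.5,8.5],[0,0,0,0,0,0,8.5],[0,0,0,0,0,0,8.5]]

```text
time: 19.22
tcp_pos: [405.2, -203.5, 7.5]
orientation: [0.959, -0.283, 0.0, 0.0]
force: [0.0, 0.1, 0.0]
gripper_width: 0.996
gripper_force: 0.0
```

```bash
python3 plan.py 403.4 -204.5 4.5 -33
```

```text
t=19.2 p=[ 405.2 -203.5    7.5] yaw=-32.8 tilt=0.02 w=84.7 gf=0 F=[0.  0.1 0. ] q=[-0.03  0.28 -0.74  0.   -0.55  1.03]
total turn z 0.2 dist [-1.8 -1.  -3. ] rows 1 tool-axes total no turn [-0.1   0.18  0.3 ]
[0, 0, np.float64(0.2), -0.1, 0.18, 0.3]
```

Request:
play_rows:
  plan:
    - [[0,0,0.2,-0.1,0.2,0.2,8.5],[0,0,0,0,0,0,5],[0,0,0,0,0,0,2.5],[0,0,0,0,0,0,2.5],[0,0,0,0,0,0,2.5],[0,0,0,0,0,0,2.5],[0,0,0,0,0,0,2.5],[0,0,0,0,0,0,2.5]]
  newtons: 80

```text
time: 19.88
tcp_pos: [402.8, -204.6, 5.7]
orientation: [0.959, -0.284, 0.0, -0.0]
force: [-2.0, 1.2, 8.1]
gripper_width: 0.357
gripper_force: 79.3
```

Request:
play_rows:
  plan:
    - [[0,0,0,0,0,0,2.5],[0,0,0,0,0,0,2.5],[0,0,0,0,0,-2,2.5],[0,0,0,0,0,-3,2.5],[0,0,0,0,0,-4,2.5],[0,0,0,0,0,-4,2.5],[0,0,0,0,0,-4,2.5],[0,0,0,0,0,-3,2.5]]

```text
time: 20.55
tcp_pos: [402.3, -204.6, 208.3]
orientation: [0.959, -0.284, 0.001, -0.0]
force: [1.4, -0.2, -3.4]
gripper_width: 0.371
gripper_force: 80.3
```

```bash
python3 plan.py 602 -100.3 205 -19.8; python3 - <<'E'
from h import *
im,P,o=snap("wrist");cv2.imwrite("pics/w12.png",im)
w=im.astype(int)[50:330,190:365]
for y in range(0,280,8): print("%3d "%(y+50)+"".join("%X"%min(15,int(w[y,x].mean()/16)) for x in range(0,175,3)))
E
```

```text
t=20.6 p=[ 402.3 -204.6  208.3] yaw=-33.0 tilt=0.13 w=31.6 gf=80 F=[ 1.4 -0.2 -3.4] q=[-0.03 -0.   -0.49  0.   -1.08  1.03]
total turn z -13.2 dist [199.7 104.3  -3.3] rows 6 tool-axes total no turn [ 11.05 -19.63   0.37]
[0, 0, np.float64(-2.2), 1.84, -3.27, 0.05]
[0, 0, np.float64(-2.2), 1.97, -3.2, 0.05]
[0, 0, np.float64(-2.2), 2.09, -3.12, 0.05]
[0, 0, np.float64(-2.2), 2.21, -3.04, 0.05]
[0, 0, np.float64(-2.2), 2.32, -2.95, 0.05]
[0, 0, np.float64(-2.2), 2.43, -2.86, 0.05]
 50 89CC7669655557766CCCCCBCB7555555554454544454444455544544444
 58 8BDDCCCC96769BCCCBCCB75554545555544555544444444455444444445
 66 888CA7768CCCCCCCA644444444444444445545555444444444444444555
 74 88768CCCCCCCB6554444444444444444444445554545444444444445677
 82 9CCCCCCCB64455544444444444444444444454455544444444678777766
 90 CCCCA554444444554444444444444444444444445554567666777778888
 98 A5444444444444444444454533332333444444457778976677877778777
106 44444444444444444444322322222222222256878898778777777887888
114 44444544444444444332232222322222222233378887788888878777777
122 54444444444445422223322223232222232
[... 924 characters left out ...]
 667666666667778CCAACA89999999999999874455555555555555555555
250 77777767777777774444589999998999899864444655555555555555555
258 89888777777778854444444444444444444444444476555555555555545
266 87777777777888744444444444444444444444444467887555555777745
274 88888753337887444444444444444444444444444447888533337877775
282 88775333378876454544444444544444444444444445887732333655555
290 88853333687773444444444444544444444444444443788873333354555
298 88533335777753344444444444444444444444444442378877323235545
306 86332337888832344444444444444444444344444442268888533223555
314 33333333337833344444444444444444444344444442278332233332223
322 33333333333333344444444444444444444444444432223333323333233
```

```bash
python3 - <<'E'
from h import *
T=D["wrist"]["T_tool_cam"]
for z in(-68,-71.3): print(at("wrist",(275,171),z,T))
print(at("wrist",(280,258),2.7-32,T),at("wrist",(280,216),2.7-10,T))
E
```

```text
[ 64.22123311  -1.00499985 -68.        ]
[ 64.99646747  -1.00717412 -71.3       ]
[ 24.58273509   0.75441898 -29.3       ] [31.80222054  1.01824652 -7.3       ]
```

Request:
play_rows:
  plan:
    - [[0,0,-2.2,1.6,-2.8,0,2.5],[0,0,-2.2,2.0,-3.2,0,2.5],[0,0,-2.2,2.1,-3.1,0,2.5],[0,0,-2.2,2.2,-3.0,0,2.5],[0,0,-2.2,2.3,-2.9,0,2.5],[0,0,-2.2,2.3,-2.7,0.5,2.5],[0,0,0,0,0,1,2.5],[0,0,0,0,0,0,2.5]]

```text
time: 21.27
tcp_pos: [594.8, -103.7, 186.0]
orientation: [0.985, -0.172, -0.003, 0.0]
force: [-0.7, -0.0, -5.0]
gripper_width: 0.362
gripper_force: 80.4
```

Request:
play_rows:
  plan:
    - [[0,0,0,0,0,0,2.5],[0,0,0,0,0,0,2.5]]

```text
time: 21.43
tcp_pos: [594.5, -105.3, 189.8]
orientation: [0.985, -0.172, -0.001, 0.0]
force: [0.5, -0.3, -3.4]
gripper_width: 0.363
gripper_force: 80.4
```

```bash
python3 plan.py 602.7 -100.5 140 -19.8
```

```text
t=21.4 p=[ 594.5 -105.3  189.8] yaw=-19.9 tilt=0.07 w=30.9 gf=80 F=[ 0.5 -0.3 -3.4] q=[ 0.15  0.27 -0.21 -0.   -1.09  1.08]
total turn z -0.1 dist [  8.2   4.8 -49.8] rows 2 tool-axes total no turn [ 0.62 -0.73  4.98]
[0, 0, np.float64(-0.0), 0.31, -0.36, 2.49]
[0, 0, np.float64(-0.0), 0.31, -0.36, 2.49]
```

Request:
play_rows:
  plan:
    - [[0,0,0,0.6,-0.7,1,2.5],[0,0,0,0,0,2,2.5],[0,0,0,0,0,1.5,2.5],[0,0,0,0,0,0.5,2.5],[0,0,0,0,0,0,2.5],[0,0,0,0,0,0,2.5],[0,0,0,0,0,0,2.5]]

```text
time: 22.02
tcp_pos: [604.1, -100.6, 141.4]
orientation: [0.985, -0.172, 0.001, -0.0]
force: [-0.4, -0.3, -3.7]
gripper_width: 0.359
gripper_force: 80.6
```

```bash
python3 plan.py 602.7 -100.5 126 -19.8
```

```text
t=22.0 p=[ 604.1 -100.6  141.4] yaw=-19.8 tilt=0.12 w=30.5 gf=81 F=[-0.4 -0.3 -3.7] q=[ 0.15  0.33 -0.25  0.   -0.99  1.07]
total turn z -0.0 dist [ -1.4   0.1 -15.4] rows 1 tool-axes total no turn [-0.14  0.04  1.54]
[0, 0, np.float64(-0.0), -0.14, 0.04, 1.54]
```

Request:
play_rows:
  plan:
    - [[0,0,0,-0.1,0,1.2,2.5],[0,0,0,0,0,0.4,2.5],[0,0,0,0,0,0.4,2.5],[0,0,0,0,0,0.3,2.5],[0,0,0,0,0,0,2.5],[0,0,0,0,0,0,2.5]]

```text
time: 22.52
tcp_pos: [602.4, -100.1, 117.2]
orientation: [0.985, -0.172, -0.0, 0.0]
force: [-0.0, 0.6, -3.1]
gripper_width: 0.361
gripper_force: 80.6
```

Request:
play_rows:
  plan:
    - [[0,0,0,0,0,0.5,2.5],[0,0,0,0,0,0.5,2.5],[0,0,0,0,0,0.4,2.5],[0,0,0,0,0,0.2,2.5],[0,0,0,0,0,0,2.5],[0,0,0,0,0,0,2.5]]

```text
time: 23.02
tcp_pos: [602.4, -100.1, 100.7]
orientation: [0.985, -0.172, -0.0, 0.0]
force: [-0.5, -0.3, -4.3]
gripper_width: 0.363
gripper_force: 80.8
```

Request:
play_rows:
  plan:
    - [[0,0,0,0,0,0.2,2.5],[0,0,0,0,0,0.2,2.5],[0,0,0,0,0,0,2.5],[0,0,0,0,0,0,2.5]]

```text
time: 23.35
tcp_pos: [602.4, -100.1, 96.9]
orientation: [0.985, -0.172, -0.0, -0.0]
force: [-1.3, 0.3, -4.4]
gripper_width: 0.361
gripper_force: 80.7
```

Request:
play_rows:
  plan:
    - [[0,0,0,0,0,0.2,2.5],[0,0,0,0,0,0.2,2.5],[0,0,0,0,0,0,2.5],[0,0,0,0,0,0,2.5]]

```text
time: 23.68
tcp_pos: [602.5, -100.1, 96.8]
orientation: [0.985, -0.172, 0.001, 0.0]
force: [-13.7, 4.0, 24.1]
gripper_width: 0.361
gripper_force: 84.2
```

```bash
python3 - <<'E'
from h import *
im,P,o=snap("wrist");cv2.imwrite("pics/w13.png",im)
s,_,_=snap("scene");cv2.imwrite("pics/s13.png",s)
t,_,_=snap("top");cv2.imwrite("pics/t13.png",t)
w=im.astype(int)[90:420,190:365]
for y in range(0,330,8): print("%3d "%(y+90)+"".join("%X"%min(15,int(w[y,x].mean()/16)) for x in range(0,175,3)))
E
```

```text
90 87777877777777777887777777777666666666444444444444439DA4444
 98 777777778877877777777677653323456666644444344444443447DB444
106 66777777776667776666422232232222222233333334444444444457666
114 77777777777777666422223332223222222232233343445667777777665
122 78767767777666532323222222322222222222222477777776444444444
130 77777876667632323222322323333333223322222233677774444444444
138 77777766666432232223233333333333323332222222267776444444444
146 76777644443232233233333333333333332323222222224577544444444
154 66655666762223232332333688999988632333222222223445744444444
162 77677665443222233333238899998998985333232222224554784444444
170 54444444443332233333389899999999988323323232235555586444444
178 44444444444233323333368999999999988333333233375555557444444
186 445555555555423333333338999999998423333323339A9555556744444
194 555555555555677333333333333333333323333233448AA855554754454
202 5556789999A999AA963333333333333333332348A9999AA965555574778
210 9AA99AAA99AAA99AAAA98874332333333589899AAA999AAA95555567478
218 544799AAA99AAA99AAAA88889999999999988A99AAA999AAA9555557658
226 4444599AA
[... 886 characters left out ...]
 22233222233333244444444444444444444444444432322332222222233
346 23332223322223244444444444444444444444444432222222222223222
354 23333222223273455555566666666666544444444442532322322322223
362 22332222232355555655666677666777666444444444432222222222222
370 32332223222355555555656666665555555666544333332322222222222
378 22322223222355555555566565665666666666666544332222223322322
386 22222222333355555667766667666666666666666666632222222222222
394 22222222233222222322345667777776665433222222222232222222222
402 22222322233222222232222222222222232222222322222222322223222
410 22332232223223222222322222222222222222222222222222222332222
418 22222222222232222222222222232222222222222222232222322222222
```

Request:
play_rows:
  plan:
    - [[0,0,0,0,0,-0.4,5],[0,0,0,0,0,0,5],[0,0,0,0,0,0,5],[0,0,0,0,0,0,5],[0,0,0,0,0,-2,5],[0,0,0,0,0,-3,5],[0,0,0,0,0,-4,5.5],[0,0,0,0,0,-3,6]]

```text
time: 24.5
tcp_pos: [603.0, -100.4, 219.2]
orientation: [0.985, -0.172, 0.0, 0.0]
force: [1.3, -0.2, 0.7]
gripper_width: 0.698
gripper_force: 0.0
```

Request:
play_rows:
  plan:
    - [[0,0,0,0,0,0,6],[0,0,0,0,0,0,6]]

```text
time: 24.67
tcp_pos: [603.8, -100.0, 219.1]
orientation: [0.985, -0.172, 0.002, -0.001]
force: [-0.8, -0.5, -0.2]
gripper_width: 0.704
gripper_force: 0.0
```

```bash
python3 plan.py 664 -122.3 130 -19.8; python3 - <<'E'
from h import *
im,P,o=snap("wrist");cv2.imwrite("pics/w14.png",im)
u,v=proj("wrist",(664,-122.3,172),P).astype(int);print(u,v)
w=im.astype(int)[v-70:v+150,190:365]
for y in range(0,220,8): print("%3d "%(y+v-70)+"".join("%X"%min(15,int(w[y,x].mean()/16)) for x in range(0,175,3)))
E
```

```text
t=24.7 p=[ 603.8 -100.   219.1] yaw=-19.8 tilt=0.25 w=59.9 gf=0 F=[-0.8 -0.5 -0.2] q=[ 0.15  0.26 -0.16  0.   -1.15  1.07]
total turn z -0.0 dist [ 60.2 -22.3 -89.1] rows 3 tool-axes total no turn [6.39 0.07 8.94]
[0, 0, np.float64(-0.0), 2.14, 0.02, 2.97]
[0, 0, np.float64(-0.0), 2.14, 0.02, 2.97]
[0, 0, np.float64(-0.0), 2.14, 0.02, 2.97]
278 119
 49 77766778988887777776678777888754444344349C43343444444433434
 57 77777777778878776777776777777764444444434CA4443344433444444
 65 677788888887777877788877656666765433434444D7444433444444444
 73 7788777887877777777678788777676665444444446D444344444444444
 81 78888878888788877788878777777666666444443439D44444444444444
 89 877788888887777677778887777776666554444444448D4444444444456
 97 8887777777777667777776666323322234434444434446D655667766544
105 78887766677777777776674323333333322444444567776654444444444
113 78888887877777777666433333489853332377777644444444444444444
121 77777777777877654444433333899984332244457764444444444444444
129 76676777775544445667764333333333333555555675445454444444444
137 8888864446767665444445457533233477899A855
[... 342 characters left out ...]
 55555555445699AAA9A996444444444444447AA99AA65557589889999DF
193 555555555545599A9A9A954445554445545569AA99A95556768978AADFF
201 5555555555555699AA99A545478888885444699AAA9A95557769968AAB9
209 5555555555555559AA999545478898884444699AAA99A8555768989999E
217 5555555555555555AAA996555677877744556A999A868A7555864455544
225 55555555555556555AAAA7444545444445557999A954599555784444444
233 555555555666666555AAA88788888888888889976545567777777444444
241 5666665556556666555A5456AAA99876555667777777777777777644567
249 666666666666666775558755569BCCCCCCB777777777766544444444564
257 66666666766677766677789C8776BCCCCCCB75444444443443433343444
265 777446556666667677777668CBAA8877777777544444444444333356664
```

Request:
play_rows:
  plan:
    - [[0,0,0,3.2,0,0,6],[0,0,0,3.1,0,0,6],[0,0,0,0,0,3,6],[0,0,0,0,0,3,6],[0,0,0,0,0,2,6],[0,0,0,0,0,0.9,6],[0,0,0,0,0,0,6],[0,0,0,0,0,0,6]]

```text
time: 25.38
tcp_pos: [661.6, -121.6, 127.6]
orientation: [0.985, -0.172, -0.001, 0.0]
force: [0.8, 0.4, -0.0]
gripper_width: 0.703
gripper_force: 0.0
```

```bash
python3 plan.py 664 -122.3 130 -19.8
```

```text
t=25.4 p=[ 661.6 -121.6  127.6] yaw=-19.8 tilt=0.09 w=59.8 gf=0 F=[ 0.8  0.4 -0. ] q=[ 0.11  0.43 -0.12  0.   -1.02  1.12]
total turn z -0.0 dist [ 2.4 -0.7  2.4] rows 1 tool-axes total no turn [ 0.25 -0.01 -0.24]
[0, 0, np.float64(-0.0), 0.25, -0.01, -0.24]
```

Request:
play_rows:
  plan:
    - [[0,0,0,0.2,0,-0.4,6],[0,0,0,0,0,0,1.8],[0,0,0,0,0,0,1.8],[0,0,0,0,0,0,1.8],[0,0,0,0,0,0,1.8],[0,0,0,0,0,0,1.8],[0,0,0,0,0,0,1.8],[0,0,0,0,0,0,1.8]]
  newtons: 50

```text
time: 26.05
tcp_pos: [664.5, -122.2, 133.1]
orientation: [0.985, -0.172, 0.001, -0.0]
force: [2.0, 0.2, 5.5]
gripper_width: 0.264
gripper_force: 49.1
```

Request:
play_rows:
  plan:
    - [[0,0,0,-0.06,0.86,0,1.8],[0,0,0,-0.17,0.85,0,1.8],[0,0,0,-0.28,0.82,0,1.8],[0,0,0,-0.38,0.77,0,1.8],[0,0,0,0,0,0,1.8],[0,0,0,0,0,0,1.8]]

```text
time: 26.55
tcp_pos: [643.5, -151.0, 132.5]
orientation: [0.985, -0.173, 0.0, -0.0]
force: [0.2, 0.3, 5.1]
gripper_width: 0.262
gripper_force: 49.2
```

```bash
python3 plan.py 664 -122.3 130 -19.8|head -1
```

```text
t=26.6 p=[ 643.5 -151.   132.5] yaw=-19.9 tilt=0.02 w=22.2 gf=49 F=[0.2 0.3 5.1] q=[ 0.06  0.41 -0.15 -0.   -1.01  1.16]
```

Request:
play_rows:
  plan:
    - [[0,0,0,-1.05,1.37,0,1.8],[0,0,0,-1.37,1.05,0,1.8],[0,0,0,-1.6,0.66,0,1.8],[0,0,0,-1.71,0.23,0,1.8],[0,0,0,-1.71,-0.23,0,1.8],[0,0,0,-1.6,-0.66,0,1.8],[0,0,0,-1.37,-1.05,0,1.8],[0,0,0,-1.05,-1.37,0,1.8]]

```text
time: 27.22
tcp_pos: [535.3, -112.0, 132.6]
orientation: [0.985, -0.173, 0.0, 0.0]
force: [3.1, -2.6, 2.9]
gripper_width: 0.265
gripper_force: 49.0
```

Request:
play_rows:
  plan:
    - [[0,0,0,-0.66,-1.6,0,1.8],[0,0,0,-0.23,-1.71,0,1.8],[0,0,0,0.23,-1.71,0,1.8],[0,0,0,0.66,-1.6,0,1.8],[0,0,0,1.05,-1.37,0,1.8],[0,0,0,1.37,-1.05,0,1.8],[0,0,0,0,0,0,1.8],[0,0,0,0,0,0,1.8]]

```text
time: 27.88
tcp_pos: [590.8, -33.5, 132.7]
orientation: [0.985, -0.172, 0.001, -0.0]
force: [-0.2, 6.5, 10.9]
gripper_width: 0.269
gripper_force: 50.0
```

```bash
cat > th.py <<'E'
from h import *
from rig import status
o=status.get_obs();d=o["tcp_pos"]-[602.2,-100,0];a=np.degrees(np.arctan2(d[1],d[0]))
print("t",o["time"],o["tcp_pos"].round(1),"r",np.hypot(*d[:2]).round(1),"theta",((-19.8-a)%360).round(1),o["force"].round(1),o["gripper_width"]*85,o["gripper_force"])
c=np.array([-np.cos(np.radians(19.8)),0])
th=np.radians((-19.8-a)%360)
E
python3 th.py
```

```text
t 27.8833 [590.8 -33.5 132.7] r 67.4 theta 240.5 [-0.2  6.5 10.9] 22.906772481654638 49.95952962344745
```

Request:
play_rows:
  plan:
    - [[0,0,0,1.65,-0.58,0,1.8],[0,0,0,1.71,-0.23,0,1.8],[0,0,0,1.71,0.23,0,1.8],[0,0,0,1.6,0.66,0,1.8],[0,0,0,1.37,1.05,0,1.8],[0,0,0,1.05,1.37,0,1.8],[0,0,0,0.66,1.6,0,1.8],[0,0,0,0.23,1.71,0,1.8]]

```text
time: 28.55
tcp_pos: [664.4, -123.2, 132.0]
orientation: [0.985, -0.172, 0.0, -0.0]
force: [-1.9, 5.3, 6.3]
gripper_width: 0.267
gripper_force: 49.5
```

Request:
play_rows:
  plan:
    - [[0,0,0,-0.23,1.71,0,1.8],[0,0,0,-0.66,1.6,0,1.8],[0,0,0,-1.05,1.37,0,1.8],[0,0,0,-1.37,1.05,0,1.8],[0,0,0,-1.6,0.66,0,1.8],[0,0,0,-1.71,0.23,0,1.8],[0,0,0,0,0,0,1.8],[0,0,0,0,0,0,1.8]]

```text
time: 29.22
tcp_pos: [578.9, -162.0, 132.7]
orientation: [0.985, -0.172, 0.001, -0.001]
force: [1.2, 3.8, 4.6]
gripper_width: 0.267
gripper_force: 50.4
```

```bash
python3 th.py
```

```text
t 29.2167 [ 578.9 -162.   132.7] r 66.3 theta 90.8 [1.2 3.8 4.6] 22.71049881946459 50.4050176157034
```

Request:
play_rows:
  plan:
    - [[0,0,0,-1.71,-0.23,0,1.8],[0,0,0,-1.6,-0.66,0,1.8],[0,0,0,-1.37,-1.05,0,1.8],[0,0,0,-1.05,-1.37,0,1.8],[0,0,0,-0.66,-1.6,0,1.8],[0,0,0,-0.23,-1.71,0,1.8],[0,0,0,0.23,-1.71,0,1.8],[0,0,0,0.66,-1.6,0,1.8]]

```text
time: 29.88
tcp_pos: [555.9, -50.1, 132.3]
orientation: [0.985, -0.172, -0.002, 0.001]
force: [-8.3, 1.4, 12.3]
gripper_width: 0.264
gripper_force: 50.5
```

Request:
play_rows:
  plan:
    - [[0,0,0,1.05,-1.37,0,1.8],[0,0,0,1.37,-1.05,0,1.8],[0,0,0,1.6,-0.66,0,1.8],[0,0,0,1.71,-0.23,0,1.8],[0,0,0,1.71,0.23,0,1.8],[0,0,0,1.6,0.66,0,1.8],[0,0,0,1.37,1.05,0,1.8],[0,0,0,1.05,1.37,0,1.8]]

```text
time: 30.55
tcp_pos: [667.7, -88.6, 132.3]
orientation: [0.985, -0.172, 0.0, -0.0]
force: [-1.9, 4.4, 6.7]
gripper_width: 0.266
gripper_force: 49.6
```

Request:
play_rows:
  plan:
    - [[0,0,0,0.66,1.6,0,1.8],[0,0,0,0.23,1.71,0,1.8],[0,0,0,-0.23,1.71,0,1.8],[0,0,0,-0.66,1.6,0,1.8],[0,0,0,-1.05,1.37,0,1.8],[0,0,0,-1.37,1.05,0,1.8],[0,0,0,-1.6,0.66,0,1.8],[0,0,0,-1.71,0.23,0,1.8]]

```text
time: 31.22
tcp_pos: [579.9, -162.6, 132.6]
orientation: [0.985, -0.173, 0.002, -0.001]
force: [6.8, 8.7, 3.1]
gripper_width: 0.259
gripper_force: 50.8
```

Request:
play_rows:
  plan:
    - [[0,0,0,0,0,0,1.8],[0,0,0,0,0,0,1.8]]

```text
time: 31.38
tcp_pos: [578.9, -162.0, 132.7]
orientation: [0.985, -0.172, 0.001, -0.001]
force: [1.4, 5.0, 6.1]
gripper_width: 0.267
gripper_force: 50.6
```

```bash
python3 th.py
```

```text
t 31.3833 [ 578.9 -162.   132.7] r 66.3 theta 90.8 [1.4 5.  6.1] 22.67202963957337 50.58869352382317
```

Request:
play_rows:
  plan:
    - [[0,0,0,-1.71,-0.23,0,1.8],[0,0,0,-1.6,-0.66,0,1.8],[0,0,0,-1.37,-1.05,0,1.8],[0,0,0,-1.05,-1.37,0,1.8],[0,0,0,-0.66,-1.6,0,1.8],[0,0,0,-0.23,-1.71,0,1.8],[0,0,0,0.23,-1.71,0,1.8],[0,0,0,0.66,-1.6,0,1.8]]

```text
time: 32.05
tcp_pos: [555.9, -50.1, 132.3]
orientation: [0.985, -0.172, -0.002, 0.001]
force: [-7.2, 1.1, 12.3]
gripper_width: 0.269
gripper_force: 50.7
```

Request:
play_rows:
  plan:
    - [[0,0,0,1.05,-1.37,0,1.8],[0,0,0,1.37,-1.05,0,1.8],[0,0,0,1.6,-0.66,0,1.8],[0,0,0,1.71,-0.23,0,1.8],[0,0,0,1.71,0.23,0,1.8],[0,0,0,1.6,0.66,0,1.8],[0,0,0,1.37,1.05,0,1.8],[0,0,0,1.05,1.37,0,1.8]]

```text
time: 32.72
tcp_pos: [667.8, -88.6, 132.3]
orientation: [0.985, -0.172, 0.0, -0.0]
force: [-1.5, 4.1, 5.7]
gripper_width: 0.269
gripper_force: 49.8
```

Request:
play_rows:
  plan:
    - [[0,0,0,0.66,1.6,0,1.8],[0,0,0,0.23,1.71,0,1.8],[0,0,0,-0.23,1.71,0,1.8],[0,0,0,-0.66,1.6,0,1.8],[0,0,0,-1.05,1.37,0,1.8],[0,0,0,-1.37,1.05,0,1.8],[0,0,0,-1.6,0.66,0,1.8],[0,0,0,-1.71,0.23,0,1.8]]

```text
time: 33.38
tcp_pos: [579.9, -162.6, 132.6]
orientation: [0.985, -0.173, 0.002, -0.001]
force: [5.8, 8.3, 3.9]
gripper_width: 0.264
gripper_force: 50.9
```

Request:
play_rows:
  plan:
    - [[0,0,0,-1.71,-0.23,0,1.8],[0,0,0,-1.6,-0.66,0,1.8],[0,0,0,-1.37,-1.05,0,1.8],[0,0,0,-1.05,-1.37,0,1.8],[0,0,0,-0.66,-1.6,0,1.8],[0,0,0,-0.23,-1.71,0,1.8],[0,0,0,0.23,-1.71,0,1.8],[0,0,0,0.66,-1.6,0,1.8]]

```text
time: 34.05
tcp_pos: [555.8, -50.0, 132.2]
orientation: [0.985, -0.172, -0.002, 0.001]
force: [-7.9, 1.6, 12.0]
gripper_width: 0.263
gripper_force: 50.7
```

```bash
python3 th.py
```

```text
t 34.05 [555.8 -50.  132.2] r 68.2 theta 207.3 [-7.9  1.6 12. ] 22.369365824685875 50.700275979529295
```

Request:
play_rows:
  plan:
    - [[0,0,0,1.05,-1.37,0,1.8],[0,0,0,1.37,-1.05,0,1.8],[0,0,0,1.6,-0.66,0,1.8],[0,0,0,1.71,-0.23,0,1.8],[0,0,0,1.71,0.23,0,1.8],[0,0,0,1.6,0.66,0,1.8],[0,0,0,1.37,1.05,0,1.8],[0,0,0,1.05,1.37,0,1.8]]

```text
time: 34.72
tcp_pos: [667.7, -88.6, 132.3]
orientation: [0.985, -0.172, 0.0, -0.0]
force: [-2.0, 2.7, 5.5]
gripper_width: 0.261
gripper_force: 49.8
```

Request:
play_rows:
  plan:
    - [[0,0,0,0.66,1.6,0,1.8],[0,0,0,0.23,1.71,0,1.8],[0,0,0,0,0,0,1.8],[0,0,0,0,0,0,1.8]]

```text
time: 35.05
tcp_pos: [663.4, -124.6, 132.2]
orientation: [0.985, -0.173, -0.0, 0.0]
force: [0.7, -1.4, 4.7]
gripper_width: 0.264
gripper_force: 49.7
```

```bash
python3 th.py
```

```text
t 35.05 [ 663.4 -124.6  132.2] r 65.9 theta 2.1 [ 0.7 -1.4  4.7] 22.448446293478586 49.70638514415441
```

Request:
play_rows:
  plan:
    - [[0,0,0,-0.06,0.86,0,1.8],[0,0,0,-0.17,0.85,0,1.8],[0,0,0,0,0,0,1.8],[0,0,0,0,0,0,1.8]]

```text
time: 35.38
tcp_pos: [655.3, -139.0, 132.2]
orientation: [0.985, -0.172, -0.0, 0.0]
force: [1.6, 0.5, 4.4]
gripper_width: 0.268
gripper_force: 49.8
```

```bash
python3 th.py
```

```text
t 35.3833 [ 655.3 -139.   132.2] r 65.9 theta 16.5 [1.6 0.5 4.4] 22.745580876514797 49.75451158085178
```

Request:
play_rows:
  plan:
    - [[0,0,0,-0.28,0.82,0,1.8],[0,0,0,-0.38,0.78,0,1.8],[0,0,0,0,0,0,1.8],[0,0,0,0,0,0,1.8]]

```text
time: 35.72
tcp_pos: [643.7, -151.2, 132.1]
orientation: [0.985, -0.172, -0.0, -0.0]
force: [-0.4, 1.0, 4.5]
gripper_width: 0.264
gripper_force: 49.9
```

Request:
play_rows:
  plan:
    - [[0,0,0,-0.48,0.72,0,1.8],[0,0,0,-0.57,0.65,0,1.8],[0,0,0,0,0,0,1.8],[0,0,0,0,0,0,1.8]]

```text
time: 36.05
tcp_pos: [629.4, -160.1, 132.2]
orientation: [0.985, -0.172, -0.0, -0.0]
force: [-0.1, 2.8, 5.2]
gripper_width: 0.262
gripper_force: 50.3
```

```bash
python3 th.py
```

```text
t 36.05 [ 629.4 -160.1  132.2] r 66.0 theta 45.9 [-0.1  2.8  5.2] 22.28316930054664 50.25843116497205
```

Request:
play_rows:
  plan:
    - [[0,0,0,-0.65,0.57,0,1.8],[0,0,0,-0.72,0.48,0,1.8],[0,0,0,0,0,0,1.8],[0,0,0,0,0,0,1.8]]

```text
time: 36.38
tcp_pos: [613.2, -165.0, 132.3]
orientation: [0.985, -0.172, 0.0, -0.0]
force: [1.3, 4.0, 6.1]
gripper_width: 0.267
gripper_force: 50.6
```

Request:
play_rows:
  plan:
    - [[0,0,0,-0.78,0.38,0,1.8],[0,0,0,0,0,0,1.8],[0,0,0,0,0,0,1.8]]

```text
time: 36.63
tcp_pos: [605.0, -165.9, 132.4]
orientation: [0.985, -0.172, 0.001, -0.0]
force: [0.8, 4.6, 5.9]
gripper_width: 0.265
gripper_force: 50.7
```

```bash
python3 th.py
```

```text
t 36.6333 [ 605.  -165.9  132.4] r 66.0 theta 67.7 [0.8 4.6 5.9] 22.515595161892584 50.742656596703455
```

Request:
play_rows:
  plan:
    - [[0,0,0,-0.82,0.28,0,1.8],[0,0,0,0,0,0,1.8],[0,0,0,0,0,0,1.8]]

```text
time: 36.88
tcp_pos: [596.6, -165.8, 132.5]
orientation: [0.985, -0.172, 0.001, -0.0]
force: [1.7, 3.3, 6.5]
gripper_width: 0.264
gripper_force: 50.8
```

Request:
play_rows:
  plan:
    - [[0,0,0,-0.85,0.17,0,1.8],[0,0,0,0,0,0,1.8],[0,0,0,0,0,0,1.8]]

```text
time: 37.13
tcp_pos: [588.2, -164.5, 132.6]
orientation: [0.985, -0.172, 0.001, -0.0]
force: [1.9, 3.8, 5.7]
gripper_width: 0.265
gripper_force: 50.8
```

```bash
python3 th.py
```

```text
t 37.1333 [ 588.2 -164.5  132.6] r 66.1 theta 82.5 [1.9 3.8 5.7] 22.518254966236025 50.8261682203738
```

Request:
play_rows:
  plan:
    - [[0,0,0,-0.86,0.06,0,1.8],[0,0,0,0,0,0,1.8],[0,0,0,0,0,0,1.8]]

```text
time: 37.38
tcp_pos: [581.0, -162.5, 132.9]
orientation: [0.985, -0.172, 0.002, -0.0]
force: [5.5, 2.2, 4.2]
gripper_width: 0.266
gripper_force: 50.3
```

```bash
python3 th.py;python3 - <<'E'
from h import *
s,_,_=snap("scene");cv2.imwrite("pics/s20.png",s);im=s.astype(int)
m=((im[...,2]>100)&(im[...,1]<70)&(im[...,0]<80)).astype(np.uint8);n,l,st,c=cv2.connectedComponentsWithStats(m)
for i in range(1,n):
    if st[i,4]>30: print(st[i],c[i].round(1),at("scene",c[i],66).round(1))
s0=cv2.imread("pics/s4.png").astype(int);m=((s0[...,2]>100)&(s0[...,1]<70)&(s0[...,0]<80)).astype(np.uint8);n,l,st,c=cv2.connectedComponentsWithStats(m)
for i in range(1,n):
    if st[i,4]>30: print("before",st[i],c[i].round(1),at("scene",c[i],66).round(1))
E
```

```text
t 37.3833 [ 581.  -162.5  132.9] r 66.0 theta 89.0 [5.5 2.2 4.2] 22.5774204454876 50.32630984180287
[   4  204   41   83 1571] [ 24.2 242.3] [-155.1  220.9   66. ]
[  0 221   8  27 150] [  2.7 235.5] [-210.6  269.9   66. ]
[ 11 240  13  12  33] [ 17.3 246.4] [-174.1  213.4   66. ]
[   0  250   34   94 1552] [ 12.2 298.3] [-196.6   44.5   66. ]
[317 317  12  20  80] [322.6 326.6] [ 515.5 -338.3   66. ]
[197 346  21  33  59] [206. 363.] [ 219.  -315.6   66. ]
[126 363  12  21 117] [130.7 374.7] [  48.1 -274.7   66. ]
[140 369  11  11  54] [145.9 373.4] [  81.6 -285.2   66. ]
before [   4  202   41   85 1793] [ 25.6 239.2] [-150.5  230.7   66. ]
before [  0 221   8  27 150] [  2.7 235.5] [-210.6  269.9   66. ]
before [ 11 240  13  12  33] [ 17.4 246.3] [-173.8  213.7   66. ]
before [   0  250   34   94 1588] [ 12.2 298.8] [-196.7   43.1   66. ]
before [304 288  12  20  95] [309.5 297.2] [ 520.1 -250.6   66. ]
before [197 346  21  33  56] [205.9 362.8] [ 219.  -314.9   66. ]
before [140 369  11  10  44] [145.8 373.3] [  81.4 -285.    66. ]
before [126 371  12  13  83] [130.7 378. ] [  46.5 -282.3   66. ]
```

Request:
play_rows:
  plan:
    - [[0,0,0,-0.5,-0.04,0,1.8],[0,0,0,0,0,0,1.8],[0,0,0,0,0,0,1.8]]

```text
time: 37.68
tcp_pos: [577.6, -161.0, 133.3]
orientation: [0.985, -0.172, 0.003, -0.0]
force: [7.9, -2.3, 4.2]
gripper_width: 0.263
gripper_force: 49.8
```

```bash
python3 th.py
```

```text
t 37.6833 [ 577.6 -161.   133.3] r 65.7 theta 92.1 [ 7.9 -2.3  4.2] 22.31483816304073 49.76949506737583
```

Request:
play_rows:
  plan:
    - [[0,0,0,-0.6,-0.08,0,1.8],[0,0,0,0,0,0,1.8],[0,0,0,0,0,0,1.8]]

```text
time: 37.93
tcp_pos: [573.1, -158.9, 133.6]
orientation: [0.985, -0.171, 0.004, 0.0]
force: [10.3, -6.0, 1.5]
gripper_width: 0.265
gripper_force: 49.4
```

```bash
python3 th.py
```

```text
t 37.9333 [ 573.1 -158.9  133.6] r 65.7 theta 96.5 [10.3 -6.   1.5] 22.51211053304396 49.445588775715805
```

Request:
play_rows:
  plan:
    - [[0,0,0,1.0,0.1,0,1.8],[0,0,0,0,0,0,5.5],[0,0,0,0,0,0,5.5],[0,0,0,0,0,0,5.5],[0,0,0,0,0,-2,5.5],[0,0,0,0,0,-3,5.5],[0,0,0,0,0,-4,8.5],[0,0,0,0,0,-2,8.5]]

```text
time: 38.6
tcp_pos: [578.5, -162.7, 245.8]
orientation: [0.985, -0.172, 0.001, 0.0]
force: [1.3, -0.3, 0.7]
gripper_width: 0.898
gripper_force: 0.0
```

```bash
python3 plan.py 602.2 -100 235 -109
```

```text
t=38.6 p=[ 578.5 -162.7  245.8] yaw=-19.8 tilt=0.15 w=76.3 gf=0 F=[ 1.3 -0.3  0.7] q=[ 0.05  0.23 -0.14  0.   -1.2   1.17]
total turn z 89.2 dist [ 23.7  62.7 -10.8] rows 13 tool-axes total no turn [ 0.1  -6.7   1.08]
[0, 0, np.float64(6.9), 0.01, -0.52, 0.08]
[0, 0, np.float64(6.9), -0.05, -0.51, 0.08]
[0, 0, np.float64(6.9), -0.11, -0.5, 0.08]
[0, 0, np.float64(6.9), -0.17, -0.49, 0.08]
[0, 0, np.float64(6.9), -0.23, -0.46, 0.08]
[0, 0, np.float64(6.9), -0.28, -0.43, 0.08]
[0, 0, np.float64(6.9), -0.33, -0.39, 0.08]
[0, 0, np.float64(6.9), -0.38, -0.35, 0.08]
[0, 0, np.float64(6.9), -0.42, -0.3, 0.08]
[0, 0, np.float64(6.9), -0.45, -0.25, 0.08]
[0, 0, np.float64(6.9), -0.48, -0.2, 0.08]
[0, 0, np.float64(6.9), -0.5, -0.14, 0.08]
[0, 0, np.float64(6.9), -0.51, -0.08, 0.08]
```

Request:
play_rows:
  plan:
    - [[0,0,6.9,0,-0.5,0,8.5],[0,0,6.9,0,-0.5,0,8.5],[0,0,6.9,-0.1,-0.5,0,8.5],[0,0,6.9,-0.2,-0.5,0,8.5],[0,0,6.9,-0.2,-0.5,0,8.5],[0,0,6.9,-0.3,-0.4,0,8.5],[0,0,6.9,-0.3,-0.4,0,8.5],[0,0,6.9,-0.4,-0.4,0,8.5]]

```text
time: 39.27
tcp_pos: [593.0, -123.7, 241.3]
orientation: [0.791, -0.611, -0.001, 0.001]
force: [0.8, -0.4, 0.5]
gripper_width: 0.994
gripper_force: 0.0
```

Request:
play_rows:
  plan:
    - [[0,0,6.9,-0.4,-0.3,0,8.5],[0,0,6.9,-0.4,-0.2,0,8.5],[0,0,6.9,-0.5,-0.2,0,8.5],[0,0,6.9,-0.5,-0.1,0,8.5],[0,0,6.6,-0.5,-0.1,0,8.5],[0,0,0,0,0,0,8.5],[0,0,0,0,0,0,8.5]]

```text
time: 39.85
tcp_pos: [602.0, -100.4, 241.5]
orientation: [-0.581, 0.814, 0.0, -0.001]
force: [0.1, -0.1, 0.1]
gripper_width: 0.995
gripper_force: 0.0
```

```bash
python3 plan.py 602.2 -100 99 -109;  python3 - <<'E'
from h import *
im,P,o=snap("wrist");cv2.imwrite("pics/w21.png",im);np.save("P21.npy",P)
u,v=proj("wrist",(602.2,-100,130),P).astype(int);print(u,v)
w=im.astype(int)[v-130:v+50,u-85:u+90]
for y in range(0,180,6): print("%3d "%(y+v-130)+"".join("%X"%min(15,int(w[y,x].mean()/16)) for x in range(0,175,3)))
E
```

```text
t=39.9 p=[ 602.  -100.4  241.5] yaw=-109.0 tilt=0.08 w=84.5 gf=0 F=[ 0.1 -0.1  0.1] q=[ 0.15  0.25 -0.12 -0.   -1.2  -0.49]
total turn z 0.0 dist [   0.2    0.4 -142.5] rows 4 tool-axes total no turn [-0.05 -0.02 14.25]
[0, 0, np.float64(0.0), -0.01, -0.0, 3.56]
[0, 0, np.float64(0.0), -0.01, -0.0, 3.56]
[0, 0, np.float64(0.0), -0.01, -0.0, 3.56]
[0, 0, np.float64(0.0), -0.01, -0.0, 3.56]
275 200
 70 67777777799988777777777777777777777777779998877777777754444
 76 46777777789988877777777777777777777777778999877777777774445
 82 44777777778998877777777777777777777777777999987777777754444
 88 44677777777998887777777777777777777777777899987777777764444
 94 44467777777899887777775333334777777777777799998777777774444
100 44447777777789998777333333333347777777777789988777777776444
106 44445777777779989873333355333334777777777777777777777777544
112 44444677777778999963334999953334777777777777777777777777554
118 458CD777777777899983333899833334776544555777777777777777744
124 C8544457777777799997333333333345555555555567777777777777754
130 44444446777777777777743333335995555555555557777777777777
[... 519 characters left out ...]
 88888777765579AAAAA99555545555555556AAAAAAA99556DDDDDDDDDCC
190 778878866765589AA9AAA7445677788755559AAAAAAAA755ADCCA877787
196 777777887776559A999A99554589998855559AAAAAAAAA5556666767777
202 888888777777656AAAAAA9544478998875559AAAAA85698555666677766
208 88888777677785579AAAAA554445444445559AAAAA6559A555666667777
214 88888888777877559A9AAA645445545555557AAAA986555566666666776
220 78888987766897656999899555566788999765555555555665666676666
226 88888888888888755795559AAA997655555555555555555555555666666
232 78788888887888775589876555556666555555555555556556666666666
238 78998888778889888656677777666665555555555555555566666666666
244 88887887888888887767778877766666665555555555555556666666666
```

```bash
python3 - <<'E'
from h import *
P=np.load("P21.npy"); h=at("wrist",(276,198.5),130,P)
for z in(170,172):
    e=at("wrist",(266.5,114),z,P); d=e-h; print(h,e,np.linalg.norm(d[:2]),np.degrees(np.arctan2(d[1],d[0])))
E
```

```text
[ 601.52544664 -101.7812263   130.        ] [ 586.31236373 -163.50888848  170.        ] 63.574697557400086 -103.8449118510958
[ 601.52544664 -101.7812263   130.        ] [ 586.22216161 -163.641987    172.        ] 63.725538417492366 -103.89502037147933
```

```bash
python3 - <<'E'
from h import *
im=cv2.imread("pics/w21.png")
a=crop(im,240,170,310,240,8.5)
f=np.zeros((600,800,3),np.uint8);f[:595,:595]=a; f[:150,600:]=cv2.resize(im,(200,150));cv2.imwrite("pics/v6.png",f)
E
```

```text
(no output)
```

View pics/v6.png

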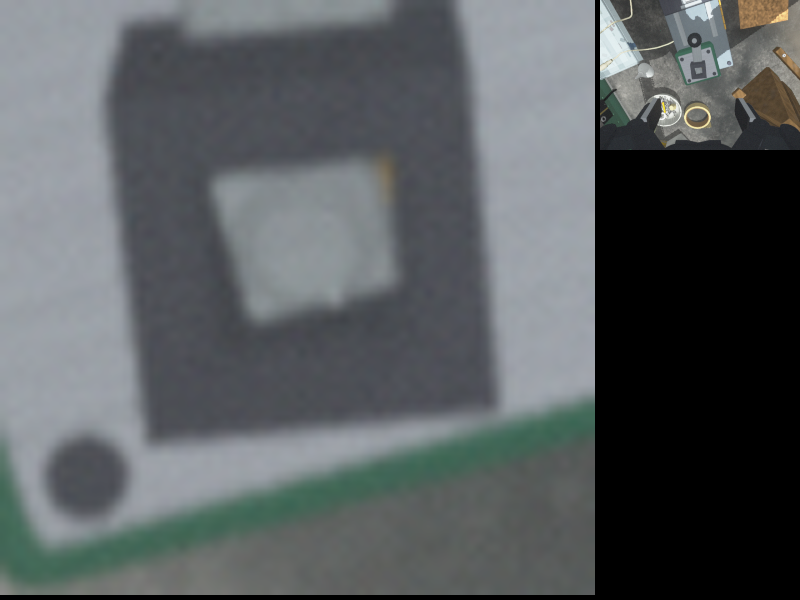

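Request:
play_rows:
  plan:
    - [[0,0,-3.5,0,0,3,8.5],[0,0,-3.5,0,0,4,8.5],[0,0,0,0,0,3,8.5],[0,0,0,0,0,2.5,8.5],[0,0,0,0,0,1.4,8.5],[0,0,0,0,0,0.3,8.5],[0,0,0,0,0,0,8.5],[0,0,0,0,0,0,8.5]]

```text
time: 40.57
tcp_pos: [603.2, -100.7, 101.0]
orientation: [-0.628, 0.778, -0.0, 0.0]
force: [0.1, 0.1, 0.3]
gripper_width: 0.993
gripper_force: 0.0
```

```bash
python3 plan.py 602 -100.5 98.5 -103
```

```text
t=40.6 p=[ 603.2 -100.7  101. ] yaw=-102.1 tilt=0.06 w=84.4 gf=0 F=[0.1 0.1 0.3] q=[ 0.15  0.37 -0.3   0.   -0.9  -0.37]
total turn z 0.9 dist [-1.2  0.2 -2.5] rows 1 tool-axes total no turn [0.01 0.13 0.25]
[0, 0, np.float64(0.9), 0.01, 0.13, 0.25]
```

Request:
play_rows:
  plan:
    - [[0,0,0.9,0,0.1,0.2,8.5],[0,0,0,0,0,0,5],[0,0,0,0,0,0,2.5],[0,0,0,0,0,0,2.5],[0,0,0,0,0,0,2.5],[0,0,0,0,0,0,2.5],[0,0,0,0,0,0,2.5],[0,0,0,0,0,0,2.5]]
  newtons: 80

```text
time: 41.23
tcp_pos: [601.5, -100.1, 98.7]
orientation: [-0.622, 0.783, -0.0, -0.0]
force: [-2.9, 2.2, 5.7]
gripper_width: 0.36
gripper_force: 79.6
```

Request:
play_rows:
  plan:
    - [[0,0,0,0,0,0,2.5],[0,0,0,0,0,-0.5,2.5],[0,0,0,0,0,-0.7,2.5],[0,0,0,0,0,-0.8,2.5],[0,0,0,0,0,-1,2.5],[0,0,0,0,0,-1,2.5],[0,0,0,0,0,-1,2.5]]

```text
time: 41.82
tcp_pos: [601.6, -100.3, 149.5]
orientation: [-0.622, 0.783, -0.0, 0.0]
force: [0.9, -0.3, -3.0]
gripper_width: 0.358
gripper_force: 80.5
```

Request:
play_rows:
  plan:
    - [[0,0,0,0,0,-3,2.5],[0,0,0,0,0,-3,2.5],[0,0,0,0,0,0,2.5],[0,0,0,0,0,0,2.5]]

```text
time: 42.15
tcp_pos: [602.8, -100.1, 211.2]
orientation: [-0.622, 0.783, -0.001, 0.002]
force: [-0.6, 0.1, -4.2]
gripper_width: 0.358
gripper_force: 80.9
```

```bash
python3 plan.py 388.8 -195.3 200 -98;  python3 - <<'E'
from h import *
im,P,o=snap("wrist");cv2.imwrite("pics/w22.png",im)
w=im.astype(int)[90:340,190:365]
for y in range(0,250,10): print("%3d "%(y+90)+"".join("%X"%min(15,int(w[y,x].mean()/16)) for x in range(0,175,3)))
E
```

```text
t=42.1 p=[ 602.8 -100.1  211.2] yaw=-103.1 tilt=0.29 w=30.4 gf=81 F=[-0.6  0.1 -4.2] q=[ 0.15  0.27 -0.17  0.   -1.13 -0.38]
total turn z -5.1 dist [-214.   -95.2  -11.2] rows 6 tool-axes total no turn [14.13 18.69  1.01]
[0, 0, np.float64(-0.9), 2.35, 3.11, 0.19]
[0, 0, np.float64(-0.9), 2.31, 3.15, 0.19]
[0, 0, np.float64(-0.9), 2.26, 3.18, 0.19]
[0, 0, np.float64(-0.9), 2.21, 3.22, 0.19]
[0, 0, np.float64(-0.9), 2.16, 3.25, 0.19]
[0, 0, np.float64(-0.9), 2.12, 3.28, 0.19]
 90 44445777777778999987777777777777777777777777779999987777777
100 44444577777777899998777775433344667777777777778999997777777
110 4457BD97777777799998333332233333333335777777777887777777777
120 44544446777777774222332332333333233333223667777777777777777
130 44444444777773222323333333333333333323333333556777777777777
140 46544444475433332233333333333333333333333333355677777777777
150 66664445555322233333333337888887433333333332334577777777777
160 77776645568332333333336999999999997333333333335577777777777
170 77777766559623333333349999999999999433333333335557777777ADD
180 8888777765597323333333499999999999533333
[... 279 characters left out ...]
 8888888888876559998998999999999999999AAAAAA9866555566666777
240 8888888889877655A756989999999999999975655555555666566667677
250 88988889988888765444489999998999999864444556565666666666666
260 65799888898788854444444444444444444444444467776566666666666
270 55555888778888644444444444444444444444444448888665666667667
280 88655333368887444545545444444444444444444446888733334676777
290 9DFA4334688883354554455444444444444444444442788873333367777
300 88533336888843344444444444444444444344444442288887333235566
310 74333333369833345444444444444444444444444432379732232333345
320 33333333333333344444444444444444444444444432323333333333232
330 33333333333233244444444444444444444444444423322323333232332
```

Request:
play_rows:
  plan:
    - [[0,0,-0.9,2.0,2.7,0,2.5],[0,0,-0.9,2.3,3.2,0,2.5],[0,0,-0.9,2.3,3.2,0,2.5],[0,0,-0.9,2.2,3.2,0,2.5],[0,0,-0.9,2.2,3.3,0,2.5],[0,0,-0.6,2.1,3.0,1,2.5],[0,0,0,0,0,2,2.5],[0,0,0,0,0,2,2.5]]

```text
time: 42.87
tcp_pos: [392.2, -194.5, 157.8]
orientation: [-0.655, 0.756, -0.0, 0.001]
force: [0.2, 0.7, -3.1]
gripper_width: 0.362
gripper_force: 80.9
```

Request:
play_rows:
  plan:
    - [[0,0,0,0,0,3,2.5],[0,0,0,0,0,2,2.5],[0,0,0,0,0,1,2.5],[0,0,0,0,0,0,2.5],[0,0,0,0,0,0,2.5]]

```text
time: 43.28
tcp_pos: [393.5, -193.9, 97.4]
orientation: [-0.656, 0.755, 0.001, -0.001]
force: [0.9, -0.7, -3.4]
gripper_width: 0.362
gripper_force: 80.8
```

```bash
python3 plan.py 388.8 -195.3 6 -98
```

```text
t=43.3 p=[ 393.5 -193.9   97.4] yaw=-98.0 tilt=0.15 w=30.8 gf=81 F=[ 0.9 -0.7 -3.4] q=[-0.01  0.11 -0.67  0.   -0.79 -0.13]
total turn z -0.0 dist [ -4.7  -1.4 -91.4] rows 3 tool-axes total no turn [0.2  0.42 9.14]
[0, 0, np.float64(-0.0), 0.07, 0.15, 3.05]
[0, 0, np.float64(-0.0), 0.07, 0.15, 3.05]
[0, 0, np.float64(-0.0), 0.07, 0.15, 3.05]
```

Request:
play_rows:
  plan:
    - [[0,0,0,0.2,0.4,2.5,2.5],[0,0,0,0,0,3,2.5],[0,0,0,0,0,2,2.5],[0,0,0,0,0,1,2.5],[0,0,0,0,0,0.4,2.5],[0,0,0,0,0,0.2,2.5],[0,0,0,0,0,0,2.5],[0,0,0,0,0,0,2.5]]

```text
time: 43.95
tcp_pos: [390.5, -195.4, 8.3]
orientation: [-0.656, 0.755, -0.0, 0.0]
force: [-2.2, 0.1, -0.6]
gripper_width: 0.36
gripper_force: 81.4
```

Request:
play_rows:
  plan:
    - [[0,0,0,0,0,0.2,2.5],[0,0,0,0,0,0,2.5],[0,0,0,0,0,0,2.5]]

```text
time: 44.2
tcp_pos: [390.9, -195.3, 7.5]
orientation: [-0.656, 0.755, -0.001, 0.001]
force: [-9.4, 8.1, 28.9]
gripper_width: 0.359
gripper_force: 85.1
```

Request:
play_rows:
  plan:
    - [[0,0,0,0,0,-0.2,2.5],[0,0,0,0,0,0,4],[0,0,0,0,0,0,5.5],[0,0,0,0,0,0,5.5],[0,0,0,0,0,-2,5.5],[0,0,0,0,0,-4,5.5],[0,0,0,0,0,-4,5.5],[0,0,0,0,0,-4,5.5]]

```text
time: 44.87
tcp_pos: [389.8, -195.4, 148.7]
orientation: [-0.656, 0.755, 0.0, -0.0]
force: [1.6, -1.1, -0.1]
gripper_width: 0.646
gripper_force: 0.0
```

Request:
play_rows:
  plan:
    - [[0,0,0,-2,0,-4,5.5],[0,0,0,0,0,-4,5.5],[0,0,0,0,0,0,5.5],[0,0,0,0,0,0,5.5]]

```text
time: 45.2
tcp_pos: [394.4, -176.7, 226.9]
orientation: [-0.656, 0.755, -0.002, 0.002]
force: [0.6, -0.2, -1.0]
gripper_width: 0.646
gripper_force: 0.0
```

```bash
python3 - <<'E'
from h import *
im,P,o=snap("wrist");cv2.imwrite("pics/w23.png",im); print(o["tcp_pos"])
c=np.array([384.5,-226,3]);ex=np.array([.9903,-.139,0]);ey=np.array([.139,.9903,0])
print("matcorners px",[proj("wrist",c+a*65*ex+b*95*ey,P).round().tolist() for a in(1,-1) for b in(1,-1)])
hub=np.array([390,-195,35.]);print("hub,handle exp px",proj("wrist",hub,P),proj("wrist",hub+[66*np.cos(np.radians(-98)),66*np.sin(np.radians(-98)),42],P))
w=im.astype(int)
for y in range(40,400,10): print("%3d "%y+"".join("." if w[y,x,2]-w[y,x,0]>25 else "%X"%min(15,int(w[y,x].mean()/16)) for x in range(100,460,5)))
s,_,_=snap("scene");cv2.imwrite("pics/s23.png",s)
E
```

```text
[ 394.4002349  -176.69572227  226.90998385]
matcorners px [[219.0, 208.0], [209.0, 8.0], [341.0, 208.0], [353.0, 8.0]]
hub,handle exp px [279.12542229 154.42999999] [279.80019767  78.54545808]
 40 3543439A.4554333443333.............................774444444444444444444
 50 ...3445A.5556333334433............................4444444445554444444444
 60 ......3AA.4564333344334.......23333...............444444444B555544644444
 70 66666647A.5556343434444......228733...............444444444CD55544444444
 80 66666664A..576644344334......72222................444444444DC94444444444
 90 666666637A.566655433444......7787.................4444444445444444334335
100 666666655A.666643444333....67787..................4444544444444344443334
110 666666664...45543333343...67777...................4444444444434344433432
120 6666666656A.55555343333.444467...................54444554445555555555555
130 6666666666A..555544434444..4445..................44445445444555555555555
140 AAABDDD7AAAA.5666533344434..44..................555555554444555455555555
150 AAABBDDBAAAA.5565534443544444...................57776766
[... 1164 characters left out ...]
4444444
310 EEB764444455223666222224444456677767.57667777...211226662228744444544444
320 C5E665444322222267222254454556775......77888877..11227422222234444443444
330 222654432222222222222344445555.....3.....7777787.22222222222222343442222
340 222222222222222222222555654.......3.......778888771222222222222222222222
350 2222222222222222222257643................53.6887773222222222222222222222
360 22222222222222222222.3.......3...........33...77777222222222224432222222
370 22222222222222222222.....33.............323....4877222222222224433222222
380 22222222222222222222....................233.....874222222222223434322222
390 222222222222222222222.333...3..........233333344772222222222234334343322
```

```bash
python3 - <<'E'
from h import *
im,P,o=snap("wrist");cv2.imwrite("pics/w24.png",im); print(o["tcp_pos"])
w=im.astype(int)
for y in range(44,176,4): print("%3d "%y+"".join("." if w[y,x,2]-w[y,x,0]>22 else "%X"%min(15,int(w[y,x].mean()/12)) for x in range(180,310,2)))
e=at("wrist",(256,67),77,P);print(e, at("wrist",(232,137),35,P))
E
```

```text
[ 392.45138824 -176.70982341  223.93416241]
 44 5555555455555....................................................
 48 5555554444455....................................................
 52 5555555545544....................................................
 56 5555444555455....................333343343.......................
 60 5555555555555..................3344444444443.....................
 64 5555555555555..................33459AAA644444....................
 68 5554656555555.................33447AAAAA54343....................
 72 55556555555655.................33447AA9643334....................
 76 55555555556555.................43334434443334....................
 80 55555555555555.................9643333333344.....................
 84 55555555544455................9AAA97555566.......................
 88 55555555555445...............9AAAAAAAAAAA........................
 92 55555455555555..............9AAAAAAAAAA9.........................
 96 55554444555455.............9AAAAAAAAAAA..........................
100 55555555545455............9AAAAAAAAAA9...........................
104 55
[... 641 characters left out ...]
55554545......5555..................................
144 975555555555555555555555565555...................................
148 87555555555555555555555555555....................................
152 7765555555555555.655555555556....................................
156 7775555555555555.....655555......................................
160 7776555555555555.........6.......................................
164 7778655555556555.................................................
168 7887655554555555.................................................
172 7788865555555555.................................................
[ 394.3553376  -270.78603639   77.        ] [ 426.89526305 -217.19707442   35.        ]
```

```bash
python3 plan.py 428.5 -217.5 120 -122
```

```text
t=45.4 p=[ 392.1 -176.8  223.3] yaw=-98.0 tilt=0.09 w=54.9 gf=0 F=[-0.5  0.1  0.1] q=[ 0.04 -0.05 -0.5  -0.   -1.12 -0.18]
total turn z 24.0 dist [  36.4  -40.7 -103.3] rows 4 tool-axes total no turn [ 3.53 -4.19 10.33]
[0, 0, np.float64(6.0), 0.88, -1.04, 2.58]
[0, 0, np.float64(6.0), 0.77, -1.13, 2.58]
[0, 0, np.float64(6.0), 0.65, -1.2, 2.58]
[0, 0, np.float64(6.0), 0.52, -1.26, 2.58]
```

Request:
play_rows:
  plan:
    - [[0,0,6,0.9,-1.0,2,7],[0,0,6,0.8,-1.1,2.5,7],[0,0,6,0.6,-1.2,2.5,7],[0,0,6,0.5,-1.3,2,7],[0,0,0,0,0,1,7],[0,0,0,0,0,0,7],[0,0,0,0,0,0,7]]

```text
time: 45.93
tcp_pos: [427.6, -217.7, 122.8]
orientation: [-0.485, 0.875, 0.001, -0.002]
force: [-0.1, -0.1, -0.5]
gripper_width: 0.822
gripper_force: 0.0
```

```bash
python3 plan.py 428.5 -217.5 6 -122;python3 - <<'E'
from h import *
im,P,o=snap("wrist");cv2.imwrite("pics/w25.png",im);np.save("P25.npy",P)
w=im.astype(int)
for y in range(60,270,6): print("%3d "%y+"".join("." if w[y,x,2]-w[y,x,0]>22 else "%X"%min(15,int(w[y,x].mean()/12)) for x in range(190,360,3)))
E
```

```text
t=45.9 p=[ 427.6 -217.7  122.8] yaw=-122.0 tilt=0.25 w=69.9 gf=0 F=[-0.1 -0.1 -0.5] q=[-0.06  0.14 -0.55  0.   -0.88 -0.5 ]
total turn z -0.0 dist [   0.9    0.2 -116.8] rows 3 tool-axes total no turn [-0.08 -0.11 11.68]
[0, 0, np.float64(-0.0), -0.02, -0.02, 3.89]
[0, 0, np.float64(-0.0), -0.02, -0.02, 3.89]
[0, 0, np.float64(-0.0), -0.02, -0.02, 3.89]
 60 666......................................................
 66 .........................................................
 72 .........................................................
 78 .........................................................
 84 .........................................................
 90 .........................................................
 96 .........................................................
102 6.......................55555555.........................
108 66.....................55566666555.......................
114 666...................5667777787655......................
120 6666.................55666FFFFF88655.....................
126 66666................5567CFFFFF8865......................

[... 725 characters left out ...]
..................
204 6555555665555556666666.....7776767.......................
210 6555555666866556666666........6667.......................
216 5656555565666566666666666666666677.......................
222 565665556666656666666656666666667........................
228 555665666655566666666666666666676........................
234 666665666665566566666666666666767........................
240 866676766665555565566666.................................
246 .975666665555566556566666................................
252 ..986566565555565655566667...............................
258 ...786666655666655565566667..............................
264 A9...98665555556666666666666.............................
```

```bash
python3 - <<'E'
from h import *
P=np.load("P25.npy"); h=at("wrist",(268.5,210.5),35,P)
e=at("wrist",(274.5,125),77,P); d=e-h; print(h,e,np.linalg.norm(d[:2]),np.degrees(np.arctan2(d[1],d[0])))
E
python3 plan.py 429.5 -219 6 -124|head -2
```

```text
[ 431.42249647 -220.84988475   35.        ] [ 395.91000846 -270.30424745   77.        ] 60.884076699103815 -125.68160013503363
t=46.0 p=[ 428.3 -217.6  123.9] yaw=-122.0 tilt=0.11 w=69.8 gf=0 F=[-0.1  0.5 -0.1] q=[-0.06  0.14 -0.55  0.   -0.88 -0.5 ]
total turn z 2.0 dist [   1.2   -1.4 -117.9] rows 3 tool-axes total no turn [ 0.04 -0.19 11.79]
```

Request:
play_rows:
  plan:
    - [[0,0,2.3,0,-0.2,3,7],[0,0,0,0,0,3,7],[0,0,0,0,0,3,7],[0,0,0,0,0,2,7],[0,0,0,0,0,0.6,7],[0,0,0,0,0,0,7],[0,0,0,0,0,0,4],[0,0,0,0,0,0,2.5]]

```text
time: 46.65
tcp_pos: [431.9, -218.6, 10.0]
orientation: [-0.467, 0.884, -0.001, 0.001]
force: [0.4, 0.4, -0.5]
gripper_width: 0.552
gripper_force: 0.0
```

Request:
play_rows:
  plan:
    - [[0,0,0,0,0,0,2.5],[0,0,0,0,0,0,2.5],[0,0,0,0,0,0,2.5],[0,0,0,0,0,0,2.5],[0,0,0,0,0,0,2.5]]
  newtons: 60

```text
time: 47.07
tcp_pos: [432.2, -218.8, 10.2]
orientation: [-0.467, 0.884, -0.001, 0.002]
force: [-0.5, 1.0, 8.7]
gripper_width: 0.361
gripper_force: 59.1
```

```bash
python3 plan.py 402 -199 20 -124.4
```

```text
t=47.1 p=[ 432.2 -218.8   10.2] yaw=-124.3 tilt=0.22 w=30.7 gf=59 F=[-0.5  1.   8.7] q=[-0.06  0.32 -0.67  0.   -0.58 -0.54]
total turn z 0.1 dist [-30.2  19.8   9.8] rows 1 tool-axes total no turn [ 0.07  3.61 -0.99]
[0, 0, np.float64(0.1), 0.07, 3.61, -0.98]
```

Request:
play_rows:
  plan:
    - [[0,0,0,0,0,-1.5,2.5],[0,0,0,0,1.8,0,2.5],[0,0,0,0,1.8,0,2.5],[0,0,0,0,0,0,2.5],[0,0,0,0,0,0.9,2.5],[0,0,0,0,0,0.3,2.5],[0,0,0,0,0,0,2.5],[0,0,0,0,0,0,2.5]]

```text
time: 47.73
tcp_pos: [400.9, -198.4, 11.5]
orientation: [-0.467, 0.884, 0.0, -0.0]
force: [0.2, 0.1, -3.7]
gripper_width: 0.362
gripper_force: 60.7
```

Request:
play_rows:
  plan:
    - [[0,0,0,0,0,0.2,2.5],[0,0,0,0,0,0,2.5],[0,0,0,0,0,0,2.5]]

```text
time: 47.98
tcp_pos: [401.2, -198.4, 10.2]
orientation: [-0.467, 0.884, -0.0, 0.0]
force: [-3.6, 1.6, 9.5]
gripper_width: 0.362
gripper_force: 62.5
```

Contact at the grasp height, so it lies flat. Release with a gentle opening, lift and verify.

Request:
play_rows:
  plan:
    - [[0,0,0,0,0,0,3.4],[0,0,0,0,0,0,4],[0,0,0,0,0,0,5],[0,0,0,0,0,0,6],[0,0,0,0,0,0,6],[0,0,0,0,0,-2,6],[0,0,0,0,0,-4,6],[0,0,0,0,0,-4,6]]

```text
time: 48.65
tcp_pos: [399.3, -198.2, 109.5]
orientation: [-0.467, 0.884, 0.001, -0.002]
force: [2.3, 0.1, -0.0]
gripper_width: 0.705
gripper_force: 0.0
```

Request:
play_rows:
  plan:
    - [[0,0,0,0,0,-4,6],[0,0,0,0,0,-4,6],[0,0,0,0,0,-2,6],[0,0,0,0,0,0,6],[0,0,0,0,0,0,6]]

```text
time: 49.07
tcp_pos: [401.4, -198.2, 210.7]
orientation: [-0.467, 0.884, -0.001, 0.002]
force: [-1.1, 0.7, -0.9]
gripper_width: 0.706
gripper_force: 0.0
```

```bash
python3 - <<'E'
from h import *
im,P,o=snap("wrist");cv2.imwrite("pics/w26.png",im);np.save("P26.npy",P);print(o["tcp_pos"],o["force"])
w=im.astype(int)
for y in range(20,300,7): print("%3d "%y+"".join("." if w[y,x,2]-w[y,x,0]>22 else "%X"%min(15,int(w[y,x].mean()/16)) for x in range(140,420,4)))
hub=np.array([401,-198,35.]);print(proj("wrist",hub,P),proj("wrist",hub+[66*np.cos(np.radians(-124)),66*np.sin(np.radians(-124)),42],P))
s,_,_=snap("scene");im=s.astype(int);cv2.imwrite("pics/s26.png",s)
m=((im[...,2]>100)&(im[...,1]<70)&(im[...,0]<80)).astype(np.uint8);n,l,st,c=cv2.connectedComponentsWithStats(m)
for i in range(1,n):
    if st[i,4]>30 and 280<c[i][0]<400: print(st[i],c[i].round(1),at("scene",c[i],66).round(1))
E
```

```text
[ 401.42063797 -198.24708062  210.65419786] [-1.09615553  0.74167458 -0.93873725]
 20 4544555554446777777677777787788..........555555555555DDEDEDEDED5555555
 27 4444545444444477878777787777.............5555555555555EDEDEEEDB5555544
 34 4444545454445545777677788.................5555555555555DEDEDEE55544445
 41 444545554444555547777......................565555565555569DEE654554444
 48 444445555444555557.........................555555555555555554455545544
 55 444554444554555.............................55555555555555455555554556
 62 444554444554.................................5555555555555555555556666
 69 445555545.....................................555555555555555555666666
 76 444455........................................555555555555555566666665
 83 4445545........................................55555555555555556555556
 90 44444544........................................5555555555555555655556
 97 444444444........................4443............555555565555555565655
104 4444544444.....................3349743...........555555656555555555555
111 44455544444....................3379933.
[... 1396 characters left out ...]
CCCCC..7675555544444.444345566666666666666678898888888888888
251 CCDDCDEEEE8CCCCC..8675554444444445566666666666676667777787878888888888
258 CCDDDDDEEEEBBDCCCC..67754444566666666666666666767777777778888888888888
265 DCCCCDDDDEEEA9A8CCDCB777776666667666666666667677767757777...4888888898
272 CCCCCDCDDDE888447CCCCC86876667776667766666667777777622888.......588888
279 CCCCDCCC547886446CCCCCCA677777777777766666666777788622388833........68
286 CDCCCC54478873444CCCCCCCB7667777888877766667777778852226887323EC......
293 CCCC8444688843334CCCCCCCCC86687776666766666667778884222277873338......
[277.01761948 178.15691776] [276.87897917 105.08564389]
[317 317  12  20  79] [322.6 326.6] [ 515.3 -338.3   66. ]
```

```bash
python3 -c "
from rig import close_job
print(close_job())"
```

```text
the job is handed in; nothing more can be done
None
```

I handed the job in with the sequence done in order. I found two inserts; they lie in the first two nests under the shut keeper. I wound the carriage in until the crank met growing resistance; with the shaft angle, that puts it at the end stop. I then took the crank off and laid it flat on the cork mat, re-laying it once because it first ended up at the mat's edge.

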